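# Roll two arbor shafts on the surface plate and scrap the bent one

## Robot

A 6-joint arm with a two-finger parallel gripper is mounted at the origin on a cart in front of the work surface, level with it; the furniture and walls round the work are solid. World frame = base frame: x ahead of the robot, y to its left, z up, the work surface at z = 0. Lengths are in m, angles in rad, forces in N, time in s.
With the tool pointing down it reaches from about 0.425 to 0.925 m from the base axis. Payload 12.5 kg.
Tool frame: the origin (TCP) lies at the very end of the fingers, on their centre line; the grasp point (between the pads) lies 19 mm behind it; y points along the fingers, x is the direction in which the jaws open and shut, and the axes are right-handed (so a half turn about y gives the same grasp; the last joint's range is limited). The gripper opens to 85 mm and grips with 20 to 120 N. Pads are 22 mm wide; open, the fingers measure 114 mm over their backs; the gripper's body (76 mm by 85 mm) begins 54 mm behind the grasp point. The pads swing forward as they close: fully open they stand 13 mm farther back than shut.
Start: joints at [-1.237, 0.491, 1.559, -0, 1.092, -0.106], TCP at [0.266, -0.566, 0.21] pointing down, gripper open.
Joint ranges: [-3.1, 3.1], [-0.84, 2.19], [0.05, 2.79], [-1.13, 4.28], [0.06, 2.93], [-2.69, 2.69]. Speed limits (rad/s): [2.22, 2.22, 2.79, 3.14, 3.14, 3.14].

## Interface

Orientations are given as a 3x3 rotation matrix whose columns are the frame's x, y, z axes.
In Python, from workcell import env gives the robot as it stands.
- The arm moves only by the tool step_arm, never from a script. Its argument "deltas" is a list of rows, each an object of numbers: "tx", "ty", "tz": the shift along the tool's x, y, z in cm; "ax", "ay", "az": the turn, a rotation vector about the tool's x, y, z in degrees. A call has exactly 10 rows; each row is the pose to reach, as a shift and turn from the pose commanded when the call began, along the tool's axes at that moment; what a row does not reach only later rows make up. A row lasts 1/10 s, in which the tool goes at most 50 mm and 8.59 degrees, less where a joint would pass 70% of its speed; a pose out of reach is approached as far as the arm can. A call with a gripper value outside its range is refused whole. "hand" is the opening in per cent of the stroke, from 0 (shut) to 100 (fully open), set as the call begins (left out, the last holds). The fingers move at their own pace and stop on an object; the grip force is fixed at half the most. Time passes only in rows, so rows that repeat a pose let the fingers close, or fill a call up. It gives the time, the measured TCP pose, the force and the opening at its end, in the units of the state.
- env.read_state(): the state, without advancing time (a new reading comes with each control period).
- env.get_image(name): name is "scene" or "top"; returns the picture (480x640x3 uint8, red, green, blue); there is no depth.
- env.calibration(name): a dict with "K" (3x3 intrinsics, pixels), "dist" ([k1, k2, p1, p2, k3] as OpenCV has them; the pictures are not rectified), "world_from_camera" (4x4, takes a point from camera to world coordinates). Camera axes: x right, y down, z forward; pixel columns grow to the right and rows downward; lengths in m; the calibration is good to about 2 mm. A picture is of the moment at which its call begins. calibration takes no time and is no camera call.
- env.close_job(): hands the job in, once; it reports no verdict.
The state is a dict: "time_s": time; "joint_pos": joint angles; "qd": joint speeds; "joint_efforts": joint torques, N m; "ee_pos": TCP position; "ee_rot": TCP orientation; "ft_force": force on the tool from outside, world axes, zero at the start; "torque": the same for the moment, N m; "gripper_width": opening from 0.0 (shut) to 1.0 (fully open).
Only numpy, scipy, OpenCV 4.12 (cv2) and the standard library are available. Lean on these libraries where they do the work, as an engineer would, in place of code of your own. Each camera call takes 0.05 s, during which the arm holds its last target.

## Task

Before one of the two spare arbor shafts goes into the polisher, check both for straightness: hold the wooden block on top of each shaft in turn and roll it at least one full turn outward along the granite plate, the block bearing on it without a break but lightly, never above 20 newtons. Any shaft that lifts or rocks the block is bent: lay it gently in the red scrap tray, leave a true one lying on the plate, and put the block back flat on the bench, without disturbing the other things on it.

Things in the scene. Friction and masses are not known exactly. Their poses are not given: they have to be found in the camera images.
- plate: dark grey granite surface plate, 180 mm (x) by 300 mm (y), 44 mm thick, fixed on levelling screws; its height varies by some mm. Origin at the centre of its flat top face. The shafts lie on it along its x, side by side, about 105 mm apart, and roll along its y; outward of each there is over a full turn of room.
- shaft_1: one of two like steel shafts; axis = its x: 18 mm thick for 110 mm, threaded 12 mm stubs at both ends (140 mm overall), 0.24 kg. Origin on the axis, half-way. One turn is 57 mm of travel on the plate; it stays where it is left. If straight, its top stays 18 mm above the plate throughout; if bent (bow 2.8 mm), it lifts what lies on it by 1 to 2.5 mm each turn. Poses are too coarse to show it.
- shaft_2: one of two like steel shafts; axis = its x: 18 mm thick for 110 mm, threaded 12 mm stubs at both ends (140 mm overall), 0.24 kg. Origin on the axis, half-way. One turn is 57 mm of travel on the plate; it stays where it is left. If straight, its top stays 18 mm above the plate throughout; if bent (bow 2.8 mm), it lifts what lies on it by 1 to 2.5 mm each turn. Poses are too coarse to show it.
- wood_block: brown hardwood block, 62 mm (x) by 100 mm (y) by 42 mm high, 0.13 kg. Origin at the centre of its underside. Pressed on a shaft, long side along the plate's y, it rolls it: the shaft travels half as far as the block (block 114 mm per turn) and so shifts 57 mm along the underside. All is hard: force rises about 10 N per mm pressed.
- scrap_tray: red sheet-metal scrap tray standing on the bench, 190 mm (its x) by 104 mm (its y), 34 mm high, 3 mm walls and floor, open on top, empty, fixed. Origin at the centre of its underside.
- caliper: steel vernier caliper lying flat, 50x155x10 mm, bystander. Origin at the centre of its underside.
- tape_roll: black roll of tape, 62 mm across, 19 mm high, bystander. Origin at the centre of its underside.
- cabochon: domed grey and white stone, 26x36x10 mm, bystander. Origin at the centre of its underside.

How it is judged:
By the outcome, as a careful person would: the job done as asked, in the order asked, and still so for the second after the job is handed in, with the robot touching nothing.
It also fails if it takes over 72 s, if anything falls off the work surface, if the arm or the gripper's body presses on something with over 40 N, if the wrist force passes 120 N, or if a joint passes its speed limit or range.

## Working session

There is one attempt and no reset: what is moved stays moved. The work goes in short steps, Python scripts to look and compute and a tool call to move; the robot and the scene stay as the last step left them, time stands still between calls to the robot, and variables do not carry over. Pictures are saved under pics/ and viewed, and the job is handed in when it is done.

Besides the shell and the picture viewer there is one more tool, called after "Request:" as name([rows], argument=value, ...), one row to a line, values as JSON. step_arm: Moves the arm, as the interface text tells. Its arguments: {"type":"object","properties":{"deltas":{"type":"array"},"hand":{"type":"number"}},"required":["deltas"]}

```bash
mkdir -p pics; ls
python3 - <<'E'
from workcell import env
import cv2,numpy as np
np.set_printoptions(precision=4,suppress=True)
for n in("scene","top"):
    im=env.get_image(n);cv2.imwrite(f"pics/{n}0.png",im[:,:,::-1]);c=env.calibration(n);print(n,c)
print(env.read_state())
E
```

```text
pics
scene {'K': array([[535.3771,   0.    , 312.3992],
       [  0.    , 535.3771, 236.7044],
       [  0.    ,   0.    ,   1.    ]]), 'dist': array([-0.053,  0.   ,  0.   ,  0.   ,  0.   ]), 'world_from_camera': array([[ 0.7332, -0.3143,  0.603 , -0.1987],
       [-0.6799, -0.3563,  0.6409, -0.8663],
       [ 0.0134, -0.8799, -0.4749,  0.6639],
       [ 0.    ,  0.    ,  0.    ,  1.    ]])}
top {'K': array([[467.1353,   0.    , 310.0033],
       [  0.    , 467.1353, 241.8277],
       [  0.    ,   0.    ,   1.    ]]), 'dist': array([-0.0197,  0.    ,  0.    ,  0.    ,  0.    ]), 'world_from_camera': array([[-0.0264, -0.9867,  0.1606,  0.3295],
       [-0.9996,  0.0243, -0.0148, -0.0442],
       [ 0.0107, -0.161 , -0.9869,  1.45  ],
       [ 0.    ,  0.    ,  0.    ,  1.    ]])}
{'time_s': 0.1, 'joint_pos': array([-1.2366,  0.4915,  1.5594,  0.    ,  1.0917, -0.1056]), 'qd': array([ 0.0002, -0.0029, -0.0003, -0.0007, -0.0007, -0.0003]), 'joint_efforts': array([  0.0041, -61.9446, -26.2024,  -0.    ,   0.0029,   0.    ]), 'ee_pos': array([ 0.266 , -0.5653,  0.2098]), 'ee_rot': array([[ 0.4258, -0.0003,  0.9048],
       [-0.9048,  0.001 ,  0.4258],
       [-0.001 , -1.    ,  0.0001]]), 'ft_force': array([-0.1036, -0.4368, -0.1549]), 'torque': array([ 0.0187, -0.0355, -0.0126]), 'gripper_width': 0.9971900203887961}
```

View pics/scene0.png

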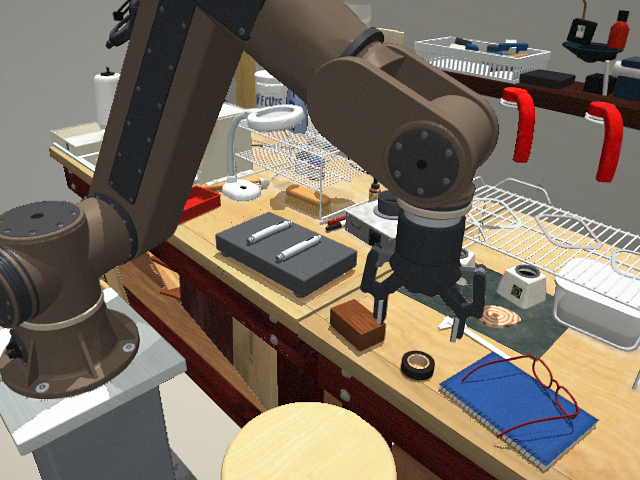

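View pics/top0.png

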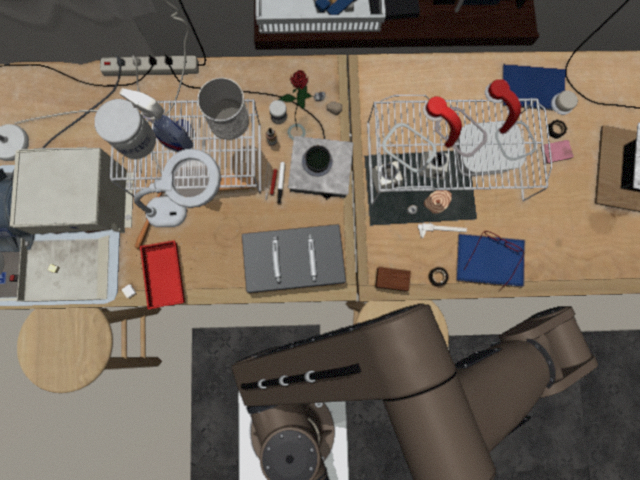

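The views show the plate at top (294,258), with shafts at (277,259) and (312,257). The block is at (393,279), the tray at (163,274), the tape at (438,277), the caliper at (442,230), and what is probably the cabochon at (128,291). I'll zoom in and measure.

```bash
cat > h.py <<'E'
import cv2,numpy as np
np.set_printoptions(precision=4,suppress=True)
import json
from workcell import env
def ray(n,uv):
    c=env.calibration(n);uv=np.array(uv,float).reshape(-1,1,2)
    p=cv2.undistortPoints(uv,np.array(c["K"]),np.array(c["dist"])).reshape(-1,2)
    T=np.array(c["world_from_camera"]);d=np.c_[p,np.ones(len(p))]@T[:3,:3].T
    return T[:3,3],d
def onz(n,uv,z):
    o,d=ray(n,uv);return o+d*((z-o[2])/d[:,2])[:,None]
def tri(a,b): # scene uv, top uv
    o1,d1=ray("scene",a);o2,d2=ray("top",b)
    d1=d1[0]/np.linalg.norm(d1[0]);d2=d2[0]/np.linalg.norm(d2[0])
    A=np.c_[d1,-d2];s=np.linalg.lstsq(A,o2-o1,rcond=None)[0]
    p,q=o1+s[0]*d1,o2+s[1]*d2;return (p+q)/2,np.linalg.norm(p-q)
def proj(n,P):
    c=env.calibration(n);T=np.linalg.inv(np.array(c["world_from_camera"]))
    return cv2.projectPoints(np.array(P,float).reshape(-1,1,3),cv2.Rodrigues(T[:3,:3])[0],T[:3,3],np.array(c["K"]),np.array(c["dist"]))[0].reshape(-1,2)
E
python3 - <<'E'
import cv2
s=cv2.imread("pics/scene0.png");t=cv2.imread("pics/top0.png")
def crop(im,x0,x1,y0,y1,k,fn): cv2.imwrite(fn,cv2.resize(im[y0:y1,x0:x1],None,fx=k,fy=k,interpolation=cv2.INTER_CUBIC))
crop(t,230,360,215,305,6,"pics/c1.png")
crop(t,360,490,215,305,6,"pics/c2.png")
crop(t,110,240,225,315,6,"pics/c3.png")
crop(s,205,365,200,300,5,"pics/c4.png")
crop(s,315,475,280,400,5,"pics/c5.png")
E
```

```text
(no output)
```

View pics/c1.png

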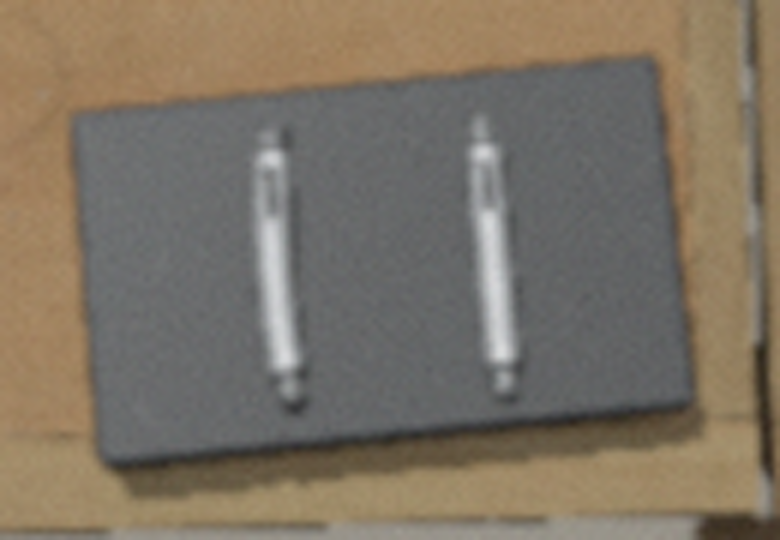

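View pics/c2.png

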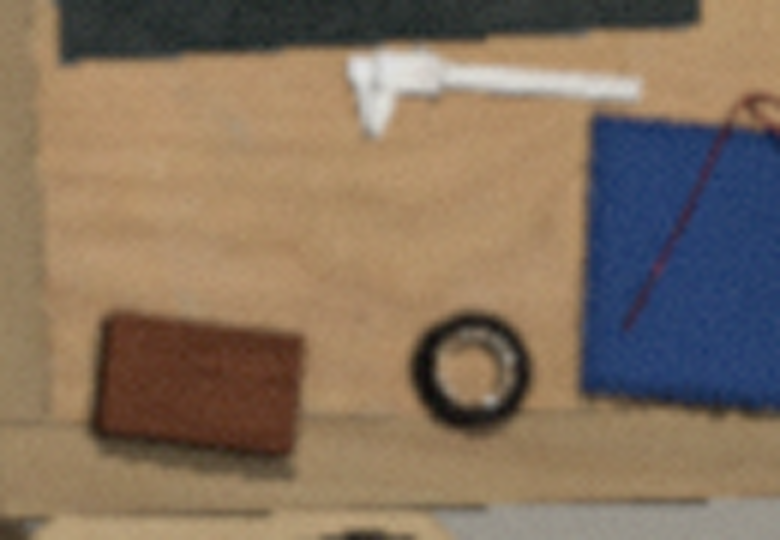

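View pics/c3.png

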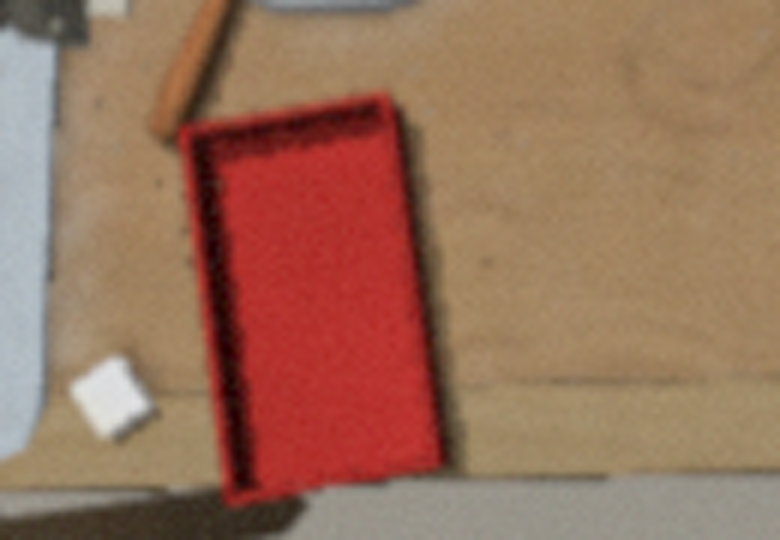

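View pics/c4.png

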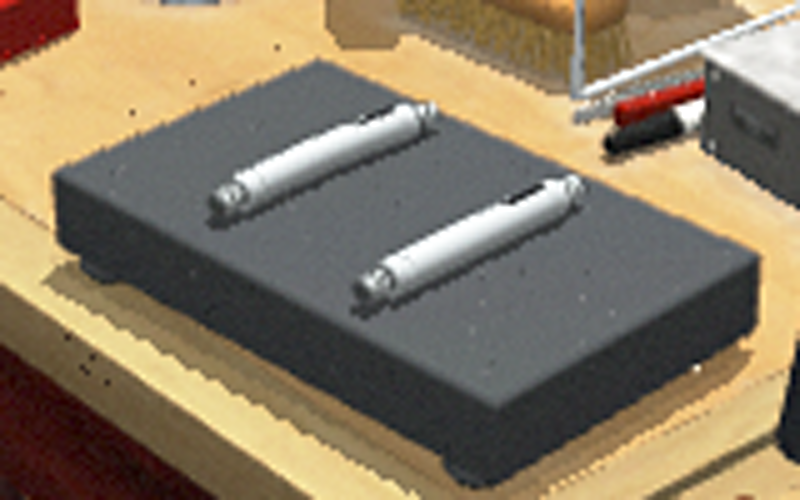

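View pics/c5.png

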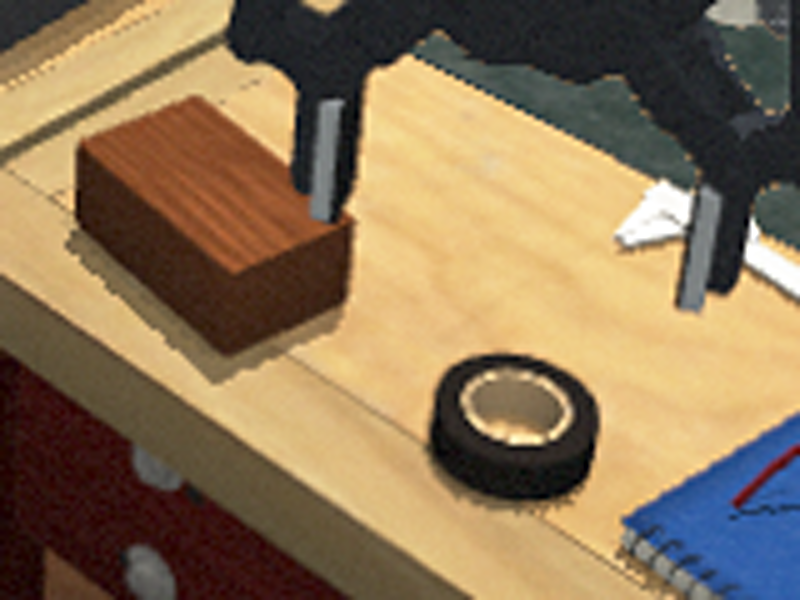

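Run:
```python
from h import *
T=lambda p,x=230,y=215:np.array(p)/6+[x,y]
S=lambda p,x=205,y=200:np.array(p)/5+[x,y]
fl,_=tri(S((318,60)),T((75,115)));nl=tri(S((55,175)),T((108,463)));nr=tri(S((495,405)),T((692,405)));fr=tri(S((758,258)),T((655,60)))
print("plate",fl,nl,nr,fr)
# shaft ends
for nm,a,b,c,d in(("L",(430,108),(272,132),(222,203),(292,402)),("R",(577,187),(480,120),(368,288),(505,395))):
    p=tri(S(a),T(b));q=tri(S(c),T(d));print(nm,p,q,np.linalg.norm(p[0]-q[0]))
# block top corners
B=[((195,97),(105,315)),((80,145),(97,435)),((235,273),(292,453)),((350,220),(302,335))]
for a,b in B: print("block",tri(S(a,315,280),T(b,360,215)))
print(onz("top",[T(b,360,215) for a,b in B],.042))
print("tray",onz("top",[T(b,110,225) for b in((185,125),(390,95),(443,468),(230,503))],.034))
print("tape",onz("top",[T((472,370),360,215)],.019))
```

```text
plate [0.5865 0.139  0.0502] (array([0.4106, 0.1231, 0.0502]), np.float64(0.0018446728796571042)) (array([ 0.4327, -0.1689,  0.0504]), np.float64(0.003739075404967267)) (array([ 0.6083, -0.1565,  0.049 ]), np.float64(0.0021333861052238363))
L (array([0.5744, 0.0374, 0.0641]), np.float64(0.005021126783599497)) (array([0.4392, 0.0295, 0.0627]), np.float64(0.005677809301323099)) 0.13536539349975196
R (array([ 0.5777, -0.0665,  0.0606]), np.float64(0.0030534747135730913)) (array([ 0.4399, -0.0759,  0.0631]), np.float64(0.005701947783890331)) 0.13813578513005692
block (array([ 0.4773, -0.2706,  0.0359]), np.float64(0.004975193473182738))
block (array([ 0.4172, -0.2637,  0.0373]), np.float64(0.006500909051243337))
block (array([ 0.4042, -0.3606,  0.0383]), np.float64(0.003305664853465441))
block (array([ 0.4626, -0.3684,  0.0374]), np.float64(0.0002729667413853891))
[[ 0.4747 -0.2679  0.042 ]
 [ 0.4144 -0.2609  0.042 ]
 [ 0.4028 -0.3586  0.042 ]
 [ 0.462  -0.3672  0.042 ]]
tray [[0.5603 0.453  0.034 ]
 [0.5732 0.3486 0.034 ]
 [0.3832 0.3184 0.034 ]
 [0.3684 0.4246 0.034 ]]
tape [[ 0.4439 -0.459   0.019 ]]
```

```bash
cat >> h.py <<'E'
def go(x,y,z,yaw,s=None):
    s=s or env.read_state();R=np.array(s["ee_rot"]);p=np.array(s["ee_pos"])
    c,sn=np.cos(np.radians(yaw)),np.sin(np.radians(yaw))
    Rt=np.array([[c,0,-sn],[sn,0,c],[0,-1,0]])
    d=R.T@(np.array([x,y,z])-p)*100;r=np.degrees(cv2.Rodrigues(R.T@Rt)[0].ravel())
    print("t cm",d.round(2),"a deg",r.round(2))
E
python3 -c "
from h import *
go(.439,-.314,.08,-7)"
```

```text
t cm [-15.36  13.    26.35] a deg [ -0.04 -57.8   -0.05]
```

Request:
step_arm([
  {"tx":-2,"ty":1,"tz":3.4,"ay":-7},
  {"tx":-4,"ty":3,"tz":6.9,"ay":-14},
  {"tx":-6,"ty":5,"tz":10.3,"ay":-22},
  {"tx":-8,"ty":7,"tz":13.7,"ay":-30},
  {"tx":-10,"ty":9,"tz":17.2,"ay":-38},
  {"tx":-12,"ty":11,"tz":20.6,"ay":-46},
  {"tx":-14,"ty":12,"tz":24,"ay":-53},
  {"tx":-15.4,"ty":13,"tz":26.4,"ay":-57.8},
  {"tx":-15.4,"ty":13,"tz":26.4,"ay":-57.8},
  {"tx":-15.4,"ty":13,"tz":26.4,"ay":-57.8},
], hand=100)

```text
invalid input
```

Run:
```python
from h import *
s=env.read_state();print(s["time_s"],s["ee_pos"],s["joint_pos"],s["ft_force"])
go(.439,-.314,.006,-7)
im=env.get_image("scene");cv2.imwrite("pics/s1.png",cv2.resize(im[220:400,260:480,::-1],None,fx=3.5,fy=3.3))
```

```text
0.1 [ 0.266  -0.5653  0.2098] [-1.2366  0.4915  1.5594  0.      1.0917 -0.1056] [-0.1036 -0.4368 -0.1549]
t cm [-15.35  20.4   26.35] a deg [ -0.04 -57.8   -0.05]
```

View pics/s1.png

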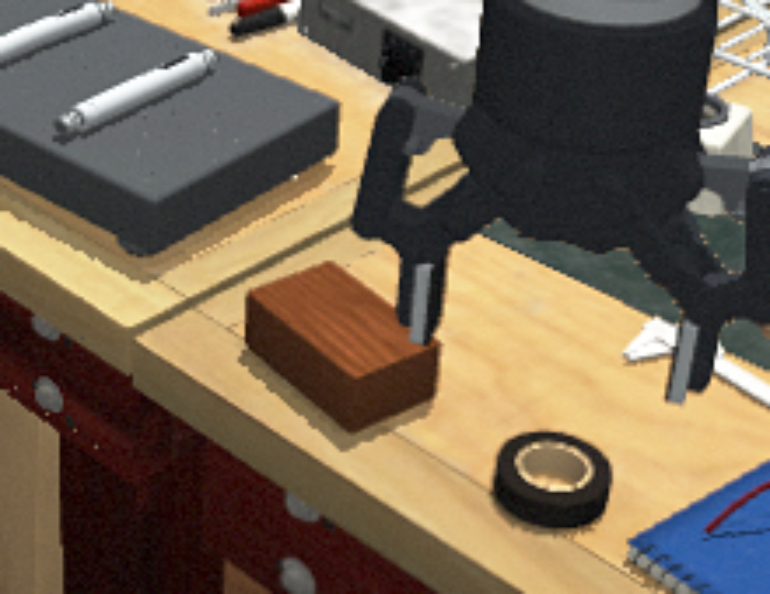

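The call was refused and nothing moved, so I'll give all six keys in each row.

Request:
step_arm([
  {"tx":-2,"ty":1,"tz":3.4,"ax":0,"ay":-7,"az":0},
  {"tx":-4,"ty":3,"tz":6.9,"ax":0,"ay":-14,"az":0},
  {"tx":-6,"ty":5,"tz":10.3,"ax":0,"ay":-22,"az":0},
  {"tx":-8,"ty":7,"tz":13.7,"ax":0,"ay":-30,"az":0},
  {"tx":-10,"ty":9,"tz":17.2,"ax":0,"ay":-38,"az":0},
  {"tx":-12,"ty":11,"tz":20.6,"ax":0,"ay":-46,"az":0},
  {"tx":-14,"ty":12,"tz":24,"ax":0,"ay":-53,"az":0},
  {"tx":-15.4,"ty":13,"tz":26.4,"ax":0,"ay":-57.8,"az":0},
  {"tx":-15.4,"ty":13,"tz":26.4,"ax":0,"ay":-57.8,"az":0},
  {"tx":-15.4,"ty":13,"tz":26.4,"ax":0,"ay":-57.8,"az":0},
], hand=100)

```text
time_s: 1.15
ee_pos: [0.4396, -0.3136, 0.0802]
ee_rot: [[0.993, -0.0, 0.122], [-0.122, 0.0, 0.993], [-0.0, -1.0, 0.0]]
ft_force: [-0.0, -0.4, 1.1]
gripper_width: 1.0
```

Run:
```python
from h import *
s=env.read_state();print(s["time_s"],s["ee_pos"],s["joint_pos"],s["ft_force"])
go(.439,-.314,.006,-7)
im=env.get_image("scene");cv2.imwrite("pics/s1b.png",cv2.resize(im[220:400,260:480,::-1],None,fx=3.5,fy=3.3))
```

```text
1.15 [ 0.4396 -0.3136  0.0802] [-0.7418  0.545   1.8965 -0.0002  0.7004 -0.6197] [-0.0109 -0.4474  1.1334]
t cm [-0.05  7.42 -0.05] a deg [-0.01  0.01 -0.02]
```

View pics/s1b.png

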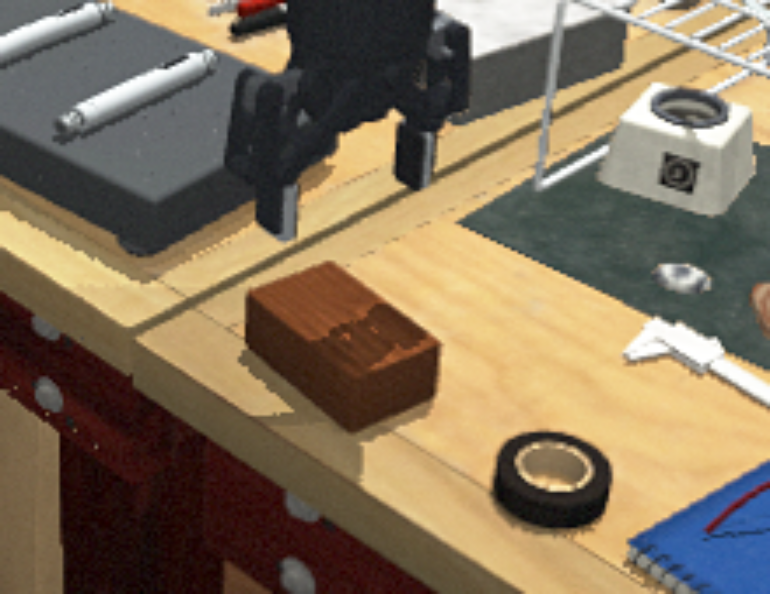

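The fingers straddle the block at crop (343,317), and the cabochon is clear of it at scene (455,304). Going down to grip.

Request:
step_arm([
  {"tx":0,"ty":2,"tz":0,"ax":0,"ay":0,"az":0},
  {"tx":0,"ty":4,"tz":0,"ax":0,"ay":0,"az":0},
  {"tx":0,"ty":5.5,"tz":0,"ax":0,"ay":0,"az":0},
  {"tx":0,"ty":6.5,"tz":0,"ax":0,"ay":0,"az":0},
  {"tx":0,"ty":7,"tz":0,"ax":0,"ay":0,"az":0},
  {"tx":0,"ty":7.4,"tz":0,"ax":0,"ay":0,"az":0},
  {"tx":0,"ty":7.4,"tz":0,"ax":0,"ay":0,"az":0},
  {"tx":0,"ty":7.4,"tz":0,"ax":0,"ay":0,"az":0},
  {"tx":0,"ty":7.4,"tz":0,"ax":0,"ay":0,"az":0},
  {"tx":0,"ty":7.4,"tz":0,"ax":0,"ay":0,"az":0},
])

```text
time_s: 2.2
ee_pos: [0.4396, -0.3139, 0.0067]
ee_rot: [[0.993, 0.001, 0.122], [-0.122, -0.001, 0.993], [0.001, -1.0, -0.0]]
ft_force: [0.3, 0.4, 0.1]
gripper_width: 1.0
```

Request:
step_arm([
  {"tx":0,"ty":0,"tz":0,"ax":0,"ay":0,"az":0},
  {"tx":0,"ty":0,"tz":0,"ax":0,"ay":0,"az":0},
  {"tx":0,"ty":0,"tz":0,"ax":0,"ay":0,"az":0},
  {"tx":0,"ty":0,"tz":0,"ax":0,"ay":0,"az":0},
  {"tx":0,"ty":0,"tz":0,"ax":0,"ay":0,"az":0},
  {"tx":0,"ty":0,"tz":0,"ax":0,"ay":0,"az":0},
  {"tx":0,"ty":0,"tz":0,"ax":0,"ay":0,"az":0},
  {"tx":0,"ty":0,"tz":0,"ax":0,"ay":0,"az":0},
  {"tx":0,"ty":0,"tz":0,"ax":0,"ay":0,"az":0},
  {"tx":0,"ty":0,"tz":0,"ax":0,"ay":0,"az":0},
], hand=60)

```text
time_s: 3.2
ee_pos: [0.4395, -0.3139, 0.007]
ee_rot: [[0.993, 0.0, 0.122], [-0.122, -0.0, 0.993], [0.001, -1.0, -0.0]]
ft_force: [-1.5, 1.4, 9.7]
gripper_width: 0.708
```

Run:
```python
from h import *
s=env.read_state();print(s["time_s"],s["ee_pos"],s["gripper_width"],s["ft_force"],s["torque"])
go(.5095+.003,-.041,.15,4)
```

```text
3.2 [ 0.4395 -0.3139  0.007 ] 0.7083762562049197 [-1.4705  1.3742  9.7111] [ 0.2115  0.4296 -0.1675]
t cm [  3.92 -14.31  27.97] a deg [  0.02 -11.02   0.03]
```

Request:
step_arm([
  {"tx":0,"ty":-3,"tz":0,"ax":0,"ay":0,"az":0},
  {"tx":0,"ty":-7,"tz":1,"ax":0,"ay":0,"az":0},
  {"tx":0.5,"ty":-11,"tz":4,"ax":0,"ay":-1,"az":0},
  {"tx":1.1,"ty":-14,"tz":8,"ax":0,"ay":-3,"az":0},
  {"tx":1.8,"ty":-14,"tz":12.5,"ax":0,"ay":-5,"az":0},
  {"tx":2.4,"ty":-14,"tz":17,"ax":0,"ay":-7,"az":0},
  {"tx":3,"ty":-14,"tz":21.5,"ax":0,"ay":-9,"az":0},
  {"tx":3.5,"ty":-13.5,"tz":25,"ax":0,"ay":-11,"az":0},
  {"tx":3.8,"ty":-12.5,"tz":27.3,"ax":0,"ay":-11,"az":0},
  {"tx":3.9,"ty":-11.5,"tz":28,"ax":0,"ay":-11,"az":0},
])

```text
time_s: 4.2
ee_pos: [0.5125, -0.0386, 0.121]
ee_rot: [[0.997, 0.0, -0.072], [0.072, -0.0, 0.997], [0.0, -1.0, -0.0]]
ft_force: [-0.5, -1.4, -0.8]
gripper_width: 0.705
```

Run:
```python
from h import *
s=env.read_state();print(s["time_s"],s["ee_pos"],s["gripper_width"],s["ft_force"],s["torque"])
go(.507,-.041,.086,4)
for n in("scene","top"):
    im=env.get_image(n);cr=im[170:300,200:380] if n=="scene" else im[210:310,230:370]
    cv2.imwrite(f"pics/{n}2.png",cv2.resize(cr[:,:,::-1],None,fx=4.4,fy=4.4,interpolation=2))
```

```text
4.2 [ 0.5125 -0.0386  0.121 ] 0.7051719209669175 [-0.4699 -1.3917 -0.8195] [-0.0296  0.0296  0.0118]
t cm [-0.57  3.5  -0.2 ] a deg [0.   0.14 0.02]
```

View pics/scene2.png

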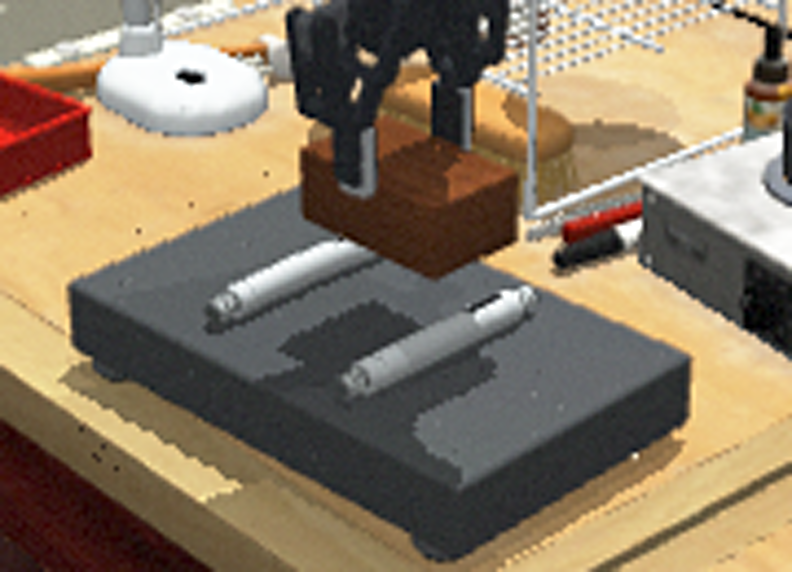

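View pics/top2.png

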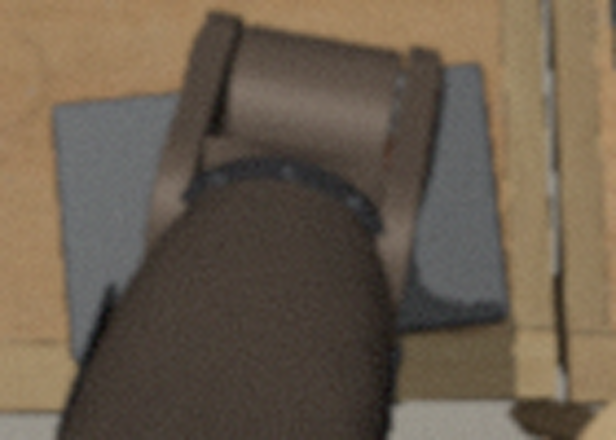

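Request:
step_arm([
  {"tx":-0.3,"ty":1,"tz":-0.1,"ax":0,"ay":0,"az":0},
  {"tx":-0.5,"ty":2,"tz":-0.2,"ax":0,"ay":0,"az":0},
  {"tx":-0.5,"ty":3,"tz":-0.2,"ax":0,"ay":0,"az":0},
  {"tx":-0.5,"ty":3.4,"tz":-0.2,"ax":0,"ay":0,"az":0},
  {"tx":-0.5,"ty":3.6,"tz":-0.2,"ax":0,"ay":0,"az":0},
  {"tx":-0.5,"ty":3.7,"tz":-0.2,"ax":0,"ay":0,"az":0},
  {"tx":-0.5,"ty":3.7,"tz":-0.2,"ax":0,"ay":0,"az":0},
  {"tx":-0.5,"ty":3.7,"tz":-0.2,"ax":0,"ay":0,"az":0},
  {"tx":-0.5,"ty":3.7,"tz":-0.2,"ax":0,"ay":0,"az":0},
  {"tx":-0.5,"ty":3.7,"tz":-0.2,"ax":0,"ay":0,"az":0},
])

```text
time_s: 5.3
ee_pos: [0.5075, -0.0429, 0.0845]
ee_rot: [[0.998, 0.0, -0.07], [0.07, -0.0, 0.998], [0.0, -1.0, -0.0]]
ft_force: [0.9, -0.1, -0.4]
gripper_width: 0.699
```

Run:
```python
from h import *
s=env.read_state();print(s["time_s"],s["ee_pos"],s["ft_force"],s["torque"])
im=env.get_image("scene");cv2.imwrite("pics/s3.png",cv2.resize(im[200:290,240:360,::-1],None,fx=6.6,fy=6.6,interpolation=2))
```

```text
5.3 [ 0.5075 -0.0429  0.0845] [ 0.8806 -0.0988 -0.387 ] [ 0.0017 -0.0182  0.0165]
```

View pics/s3.png

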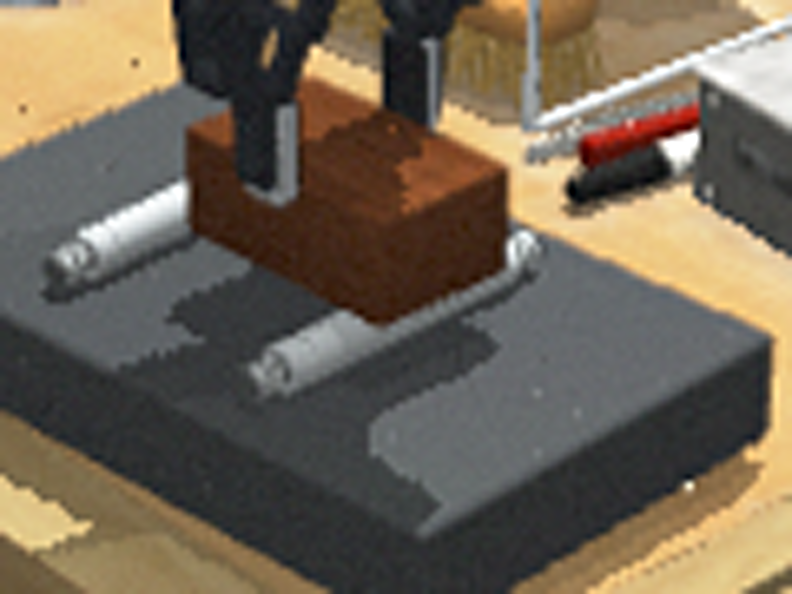

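Request:
step_arm([
  {"tx":0,"ty":0.1,"tz":0.1,"ax":0,"ay":0,"az":0},
  {"tx":0,"ty":0.2,"tz":0.2,"ax":0,"ay":0,"az":0},
  {"tx":0,"ty":0.3,"tz":0.2,"ax":0,"ay":0,"az":0},
  {"tx":0,"ty":0.4,"tz":0.2,"ax":0,"ay":0,"az":0},
  {"tx":0,"ty":0.45,"tz":0.2,"ax":0,"ay":0,"az":0},
  {"tx":0,"ty":0.45,"tz":0.2,"ax":0,"ay":0,"az":0},
  {"tx":0,"ty":0.45,"tz":0.2,"ax":0,"ay":0,"az":0},
  {"tx":0,"ty":0.45,"tz":0.2,"ax":0,"ay":0,"az":0},
  {"tx":0,"ty":0.45,"tz":0.2,"ax":0,"ay":0,"az":0},
  {"tx":0,"ty":0.45,"tz":0.2,"ax":0,"ay":0,"az":0},
])

```text
time_s: 6.35
ee_pos: [0.5073, -0.041, 0.0798]
ee_rot: [[0.998, 0.0, -0.07], [0.07, -0.0, 0.998], [0.0, -1.0, -0.0]]
ft_force: [-0.4, -0.2, -1.6]
gripper_width: 0.699
```

Request:
step_arm([
  {"tx":0,"ty":0.05,"tz":0,"ax":0,"ay":0,"az":0},
  {"tx":0,"ty":0.1,"tz":0,"ax":0,"ay":0,"az":0},
  {"tx":0,"ty":0.15,"tz":0,"ax":0,"ay":0,"az":0},
  {"tx":0,"ty":0.2,"tz":0,"ax":0,"ay":0,"az":0},
  {"tx":0,"ty":0.2,"tz":0,"ax":0,"ay":0,"az":0},
  {"tx":0,"ty":0.2,"tz":0,"ax":0,"ay":0,"az":0},
  {"tx":0,"ty":0.2,"tz":0,"ax":0,"ay":0,"az":0},
  {"tx":0,"ty":0.2,"tz":0,"ax":0,"ay":0,"az":0},
  {"tx":0,"ty":0.2,"tz":0,"ax":0,"ay":0,"az":0},
  {"tx":0,"ty":0.2,"tz":0,"ax":0,"ay":0,"az":0},
])

```text
time_s: 7.35
ee_pos: [0.5074, -0.0411, 0.0784]
ee_rot: [[0.998, 0.001, -0.07], [0.07, -0.0, 0.998], [0.001, -1.0, -0.0]]
ft_force: [-3.1, -0.2, 9.4]
gripper_width: 0.705
```

Contact comes at TCP z of about 0.0788. I'll ease off slightly and start rolling outward.

Request:
step_arm([
  {"tx":0,"ty":-0.02,"tz":0,"ax":0,"ay":0,"az":0},
  {"tx":0,"ty":-0.03,"tz":-0.1,"ax":0,"ay":0,"az":0},
  {"tx":0,"ty":-0.03,"tz":-0.3,"ax":0,"ay":0,"az":0},
  {"tx":0,"ty":-0.03,"tz":-0.5,"ax":0,"ay":0,"az":0},
  {"tx":0,"ty":-0.03,"tz":-0.7,"ax":0,"ay":0,"az":0},
  {"tx":0,"ty":-0.03,"tz":-0.9,"ax":0,"ay":0,"az":0},
  {"tx":0,"ty":-0.03,"tz":-1.1,"ax":0,"ay":0,"az":0},
  {"tx":0,"ty":-0.03,"tz":-1.2,"ax":0,"ay":0,"az":0},
  {"tx":0,"ty":-0.03,"tz":-1.2,"ax":0,"ay":0,"az":0},
  {"tx":0,"ty":-0.03,"tz":-1.2,"ax":0,"ay":0,"az":0},
])

```text
time_s: 8.35
ee_pos: [0.5081, -0.0531, 0.0786]
ee_rot: [[0.998, 0.0, -0.07], [0.07, -0.0, 0.998], [0.0, -1.0, -0.0]]
ft_force: [-2.4, -0.8, 7.7]
gripper_width: 0.705
```

Request:
step_arm([
  {"tx":0,"ty":0,"tz":-0.1,"ax":0,"ay":0,"az":0},
  {"tx":0,"ty":0,"tz":-0.3,"ax":0,"ay":0,"az":0},
  {"tx":0,"ty":0,"tz":-0.5,"ax":0,"ay":0,"az":0},
  {"tx":0,"ty":0,"tz":-0.7,"ax":0,"ay":0,"az":0},
  {"tx":0,"ty":0,"tz":-0.9,"ax":0,"ay":0,"az":0},
  {"tx":0,"ty":0,"tz":-1.1,"ax":0,"ay":0,"az":0},
  {"tx":0,"ty":0,"tz":-1.3,"ax":0,"ay":0,"az":0},
  {"tx":0,"ty":0,"tz":-1.4,"ax":0,"ay":0,"az":0},
  {"tx":0,"ty":0,"tz":-1.4,"ax":0,"ay":0,"az":0},
  {"tx":0,"ty":0,"tz":-1.4,"ax":0,"ay":0,"az":0},
])

```text
time_s: 9.35
ee_pos: [0.509, -0.0671, 0.0788]
ee_rot: [[0.998, 0.0, -0.07], [0.07, -0.0, 0.998], [0.0, -1.0, -0.0]]
ft_force: [-3.8, 0.0, 11.5]
gripper_width: 0.703
```

Run:
```python
from h import *
s=env.read_state();print(s["time_s"],s["ee_pos"],s["ft_force"],s["torque"])
im=env.get_image("scene");cv2.imwrite("pics/s4.png",cv2.resize(im[200:290,240:360,::-1],None,fx=6.6,fy=6.6,interpolation=2))
```

```text
9.35 [ 0.509  -0.0671  0.0788] [-3.7617  0.048  11.4934] [-0.265   0.7903 -0.0734]
```

View pics/s4.png

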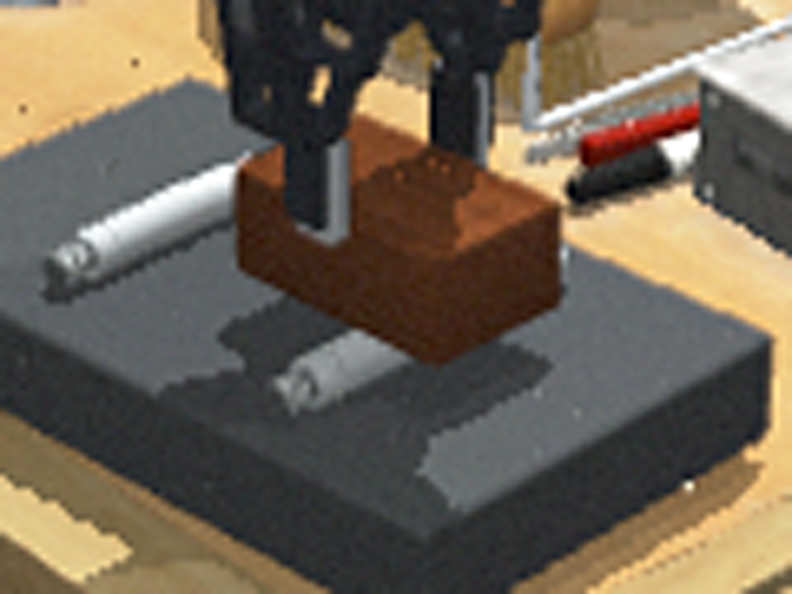

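Request:
step_arm([
  {"tx":0,"ty":-0.02,"tz":-0.1,"ax":0,"ay":0,"az":0},
  {"tx":0,"ty":-0.03,"tz":-0.3,"ax":0,"ay":0,"az":0},
  {"tx":0,"ty":-0.04,"tz":-0.5,"ax":0,"ay":0,"az":0},
  {"tx":0,"ty":-0.04,"tz":-0.7,"ax":0,"ay":0,"az":0},
  {"tx":0,"ty":-0.04,"tz":-0.9,"ax":0,"ay":0,"az":0},
  {"tx":0,"ty":-0.04,"tz":-1.1,"ax":0,"ay":0,"az":0},
  {"tx":0,"ty":-0.04,"tz":-1.3,"ax":0,"ay":0,"az":0},
  {"tx":0,"ty":-0.04,"tz":-1.4,"ax":0,"ay":0,"az":0},
  {"tx":0,"ty":-0.04,"tz":-1.4,"ax":0,"ay":0,"az":0},
  {"tx":0,"ty":-0.04,"tz":-1.4,"ax":0,"ay":0,"az":0},
])

```text
time_s: 10.4
ee_pos: [0.5098, -0.081, 0.079]
ee_rot: [[0.998, -0.0, -0.07], [0.07, -0.0, 0.998], [-0.0, -1.0, -0.0]]
ft_force: [-3.1, -0.3, 8.4]
gripper_width: 0.705
```

Request:
step_arm([
  {"tx":0,"ty":0,"tz":-0.1,"ax":0,"ay":0,"az":0},
  {"tx":0,"ty":0,"tz":-0.3,"ax":0,"ay":0,"az":0},
  {"tx":0,"ty":0,"tz":-0.5,"ax":0,"ay":0,"az":0},
  {"tx":0,"ty":0,"tz":-0.7,"ax":0,"ay":0,"az":0},
  {"tx":0,"ty":0,"tz":-0.9,"ax":0,"ay":0,"az":0},
  {"tx":0,"ty":0,"tz":-1.1,"ax":0,"ay":0,"az":0},
  {"tx":0,"ty":0,"tz":-1.3,"ax":0,"ay":0,"az":0},
  {"tx":0,"ty":0,"tz":-1.5,"ax":0,"ay":0,"az":0},
  {"tx":0,"ty":0,"tz":-1.6,"ax":0,"ay":0,"az":0},
  {"tx":0,"ty":0,"tz":-1.6,"ax":0,"ay":0,"az":0},
])

```text
time_s: 11.4
ee_pos: [0.5108, -0.097, 0.079]
ee_rot: [[0.998, -0.0, -0.07], [0.07, -0.0, 0.998], [-0.0, -1.0, -0.0]]
ft_force: [-5.1, -0.3, 10.0]
gripper_width: 0.701
```

Request:
step_arm([
  {"tx":0,"ty":-0.02,"tz":-0.1,"ax":0,"ay":0,"az":0},
  {"tx":-0.01,"ty":-0.02,"tz":-0.3,"ax":0,"ay":0,"az":0},
  {"tx":-0.02,"ty":-0.02,"tz":-0.5,"ax":0,"ay":0,"az":0},
  {"tx":-0.03,"ty":-0.02,"tz":-0.7,"ax":0,"ay":0,"az":0},
  {"tx":-0.04,"ty":-0.02,"tz":-0.9,"ax":0,"ay":0,"az":0},
  {"tx":-0.05,"ty":-0.02,"tz":-1.1,"ax":0,"ay":0,"az":0},
  {"tx":-0.05,"ty":-0.02,"tz":-1.3,"ax":0,"ay":0,"az":0},
  {"tx":-0.05,"ty":-0.02,"tz":-1.5,"ax":0,"ay":0,"az":0},
  {"tx":-0.05,"ty":-0.02,"tz":-1.6,"ax":0,"ay":0,"az":0},
  {"tx":-0.05,"ty":-0.02,"tz":-1.6,"ax":0,"ay":0,"az":0},
])

```text
time_s: 12.4
ee_pos: [0.5117, -0.113, 0.0791]
ee_rot: [[0.998, 0.0, -0.07], [0.07, -0.0, 0.998], [0.0, -1.0, -0.0]]
ft_force: [-2.6, 0.1, 6.1]
gripper_width: 0.702
```

Request:
step_arm([
  {"tx":0,"ty":0.01,"tz":-0.1,"ax":0,"ay":0,"az":0},
  {"tx":-0.01,"ty":0.02,"tz":-0.3,"ax":0,"ay":0,"az":0},
  {"tx":-0.02,"ty":0.02,"tz":-0.5,"ax":0,"ay":0,"az":0},
  {"tx":-0.03,"ty":0.02,"tz":-0.7,"ax":0,"ay":0,"az":0},
  {"tx":-0.04,"ty":0.02,"tz":-0.9,"ax":0,"ay":0,"az":0},
  {"tx":-0.04,"ty":0.02,"tz":-1.1,"ax":0,"ay":0,"az":0},
  {"tx":-0.04,"ty":0.02,"tz":-1.3,"ax":0,"ay":0,"az":0},
  {"tx":-0.04,"ty":0.02,"tz":-1.5,"ax":0,"ay":0,"az":0},
  {"tx":-0.04,"ty":0.02,"tz":-1.6,"ax":0,"ay":0,"az":0},
  {"tx":-0.04,"ty":0.02,"tz":-1.6,"ax":0,"ay":0,"az":0},
])

```text
time_s: 13.4
ee_pos: [0.5127, -0.129, 0.079]
ee_rot: [[0.998, 0.001, -0.07], [0.07, -0.0, 0.998], [0.001, -1.0, -0.0]]
ft_force: [-1.3, -0.4, 6.3]
gripper_width: 0.704
```

Request:
step_arm([
  {"tx":0,"ty":0,"tz":-0.1,"ax":0,"ay":0,"az":0},
  {"tx":0,"ty":0,"tz":-0.3,"ax":0,"ay":0,"az":0},
  {"tx":-0.01,"ty":0,"tz":-0.5,"ax":0,"ay":0,"az":0},
  {"tx":-0.02,"ty":0,"tz":-0.7,"ax":0,"ay":0,"az":0},
  {"tx":-0.02,"ty":0,"tz":-0.9,"ax":0,"ay":0,"az":0},
  {"tx":-0.02,"ty":0,"tz":-1.1,"ax":0,"ay":0,"az":0},
  {"tx":-0.02,"ty":0,"tz":-1.3,"ax":0,"ay":0,"az":0},
  {"tx":-0.02,"ty":0,"tz":-1.5,"ax":0,"ay":0,"az":0},
  {"tx":-0.02,"ty":0,"tz":-1.6,"ax":0,"ay":0,"az":0},
  {"tx":-0.02,"ty":0,"tz":-1.6,"ax":0,"ay":0,"az":0},
])

```text
time_s: 14.4
ee_pos: [0.5136, -0.1451, 0.0788]
ee_rot: [[0.998, 0.001, -0.07], [0.07, -0.0, 0.998], [0.001, -1.0, -0.0]]
ft_force: [-1.1, -0.3, 5.1]
gripper_width: 0.704
```

Request:
step_arm([
  {"tx":0,"ty":0.01,"tz":-0.2,"ax":0,"ay":0,"az":0},
  {"tx":0,"ty":0.02,"tz":-0.4,"ax":0,"ay":0,"az":0},
  {"tx":-0.01,"ty":0.03,"tz":-0.7,"ax":0,"ay":0,"az":0},
  {"tx":-0.02,"ty":0.03,"tz":-1.0,"ax":0,"ay":0,"az":0},
  {"tx":-0.02,"ty":0.03,"tz":-1.3,"ax":0,"ay":0,"az":0},
  {"tx":-0.02,"ty":0.03,"tz":-1.6,"ax":0,"ay":0,"az":0},
  {"tx":-0.02,"ty":0.03,"tz":-1.9,"ax":0,"ay":0,"az":0},
  {"tx":-0.02,"ty":0.03,"tz":-2.1,"ax":0,"ay":0,"az":0},
  {"tx":-0.02,"ty":0.03,"tz":-2.2,"ax":0,"ay":0,"az":0},
  {"tx":-0.02,"ty":0.03,"tz":-2.2,"ax":0,"ay":0,"az":0},
])

```text
time_s: 15.4
ee_pos: [0.515, -0.167, 0.0785]
ee_rot: [[0.998, 0.001, -0.07], [0.07, -0.0, 0.998], [0.001, -1.0, -0.0]]
ft_force: [-0.3, -0.6, 5.5]
gripper_width: 0.705
```

Run:
```python
from h import *
s=env.read_state();print(s["time_s"],s["ee_pos"],s["ft_force"],s["torque"])
im=env.get_image("scene");cv2.imwrite("pics/s5.png",cv2.resize(im[200:290,240:360,::-1],None,fx=6.6,fy=6.6,interpolation=2))
```

```text
15.4 [ 0.515  -0.167   0.0785] [-0.2896 -0.5531  5.5495] [0.1507 0.2062 0.0098]
```

View pics/s5.png

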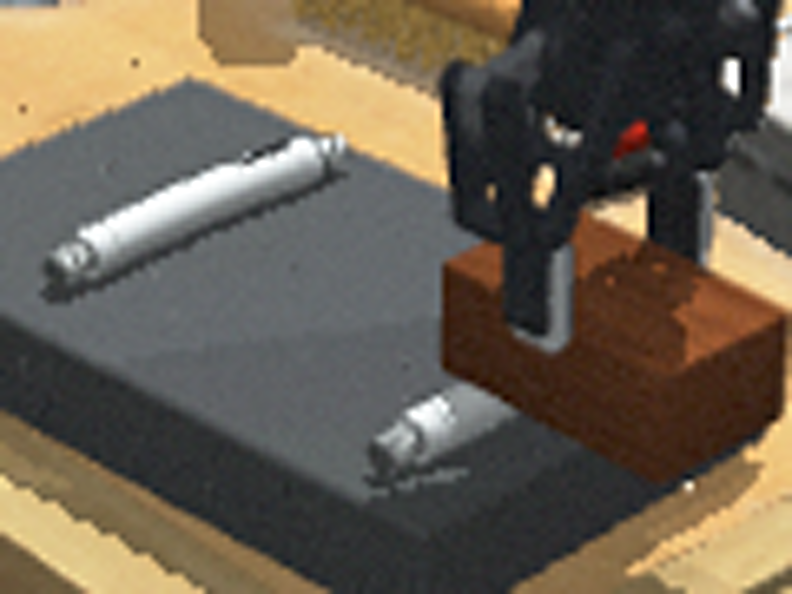

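Run:
```python
from h import *
a=onz("scene",[(278.6,257.6),(240+388/6.6,200+457/6.6)],.063);print(a,np.linalg.norm(a[1]-a[0]))
```

```text
[[ 0.4426 -0.0772  0.063 ]
 [ 0.4437 -0.1429  0.063 ]] 0.06576030272395729
```

Run:
```python
from h import *
go(.508,.004,.083,3)
```

```text
t cm [ 0.5  -0.45 17.11] a deg [0.02 0.99 0.04]
```

Request:
step_arm([
  {"tx":0,"ty":-1.5,"tz":0,"ax":0,"ay":0,"az":0},
  {"tx":0,"ty":-3.5,"tz":0,"ax":0,"ay":0,"az":0},
  {"tx":0.1,"ty":-4,"tz":3,"ax":0,"ay":0.5,"az":0},
  {"tx":0.2,"ty":-4,"tz":7,"ax":0,"ay":1,"az":0},
  {"tx":0.3,"ty":-4,"tz":11,"ax":0,"ay":1,"az":0},
  {"tx":0.4,"ty":-4,"tz":14.5,"ax":0,"ay":1,"az":0},
  {"tx":0.5,"ty":-3,"tz":16.5,"ax":0,"ay":1,"az":0},
  {"tx":0.5,"ty":-1.6,"tz":17.1,"ax":0,"ay":1,"az":0},
  {"tx":0.5,"ty":-0.7,"tz":17.1,"ax":0,"ay":1,"az":0},
  {"tx":0.5,"ty":-0.5,"tz":17.1,"ax":0,"ay":1,"az":0},
])

```text
time_s: 16.45
ee_pos: [0.5075, 0.004, 0.0822]
ee_rot: [[0.999, -0.002, -0.053], [0.053, 0.0, 0.999], [-0.002, -1.0, 0.0]]
ft_force: [-0.1, 0.1, -0.3]
gripper_width: 0.704
```

Run:
```python
from h import *
s=env.read_state();print(s["time_s"],s["ee_pos"],s["ft_force"],s["torque"])
im=env.get_image("scene");cv2.imwrite("pics/s6.png",cv2.resize(im[190:290,230:350,::-1],None,fx=6,fy=6,interpolation=2))
```

```text
16.45 [0.5075 0.004  0.0822] [-0.1358  0.1224 -0.3232] [0.0265 0.012  0.0252]
```

View pics/s6.png

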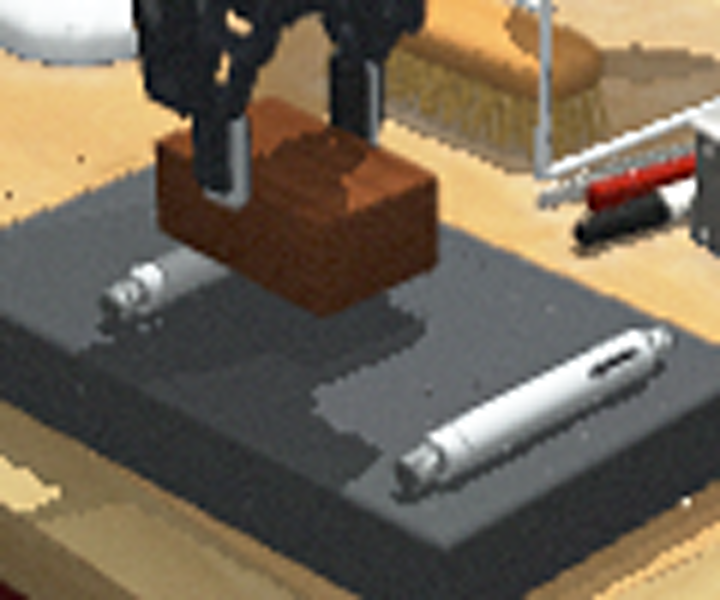

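Request:
step_arm([
  {"tx":0,"ty":0.05,"tz":0,"ax":0,"ay":0,"az":0},
  {"tx":0,"ty":0.1,"tz":0,"ax":0,"ay":0,"az":0},
  {"tx":0,"ty":0.15,"tz":0,"ax":0,"ay":0,"az":0},
  {"tx":0,"ty":0.2,"tz":0,"ax":0,"ay":0,"az":0},
  {"tx":0,"ty":0.25,"tz":0,"ax":0,"ay":0,"az":0},
  {"tx":0,"ty":0.28,"tz":0,"ax":0,"ay":0,"az":0},
  {"tx":0,"ty":0.28,"tz":0,"ax":0,"ay":0,"az":0},
  {"tx":0,"ty":0.28,"tz":0,"ax":0,"ay":0,"az":0},
  {"tx":0,"ty":0.28,"tz":0,"ax":0,"ay":0,"az":0},
  {"tx":0,"ty":0.28,"tz":0,"ax":0,"ay":0,"az":0},
])

```text
time_s: 17.5
ee_pos: [0.5078, 0.0042, 0.0804]
ee_rot: [[0.999, 0.0, -0.052], [0.052, -0.0, 0.999], [0.0, -1.0, -0.0]]
ft_force: [-0.4, 0.4, -1.1]
gripper_width: 0.705
```

Request:
step_arm([
  {"tx":0,"ty":0.03,"tz":0,"ax":0,"ay":0,"az":0},
  {"tx":0,"ty":0.06,"tz":0,"ax":0,"ay":0,"az":0},
  {"tx":0,"ty":0.09,"tz":0,"ax":0,"ay":0,"az":0},
  {"tx":0,"ty":0.12,"tz":0,"ax":0,"ay":0,"az":0},
  {"tx":0,"ty":0.15,"tz":0,"ax":0,"ay":0,"az":0},
  {"tx":0,"ty":0.15,"tz":0,"ax":0,"ay":0,"az":0},
  {"tx":0,"ty":0.15,"tz":0,"ax":0,"ay":0,"az":0},
  {"tx":0,"ty":0.15,"tz":0,"ax":0,"ay":0,"az":0},
  {"tx":0,"ty":0.15,"tz":0,"ax":0,"ay":0,"az":0},
  {"tx":0,"ty":0.15,"tz":0,"ax":0,"ay":0,"az":0},
])

```text
time_s: 18.5
ee_pos: [0.5079, 0.0042, 0.0789]
ee_rot: [[0.999, 0.0, -0.052], [0.052, -0.0, 0.999], [0.0, -1.0, -0.0]]
ft_force: [-0.2, -0.5, 1.5]
gripper_width: 0.699
```

Request:
step_arm([
  {"tx":0,"ty":0.02,"tz":0,"ax":0,"ay":0,"az":0},
  {"tx":0,"ty":0.04,"tz":0,"ax":0,"ay":0,"az":0},
  {"tx":0,"ty":0.05,"tz":0.1,"ax":0,"ay":0,"az":0},
  {"tx":0,"ty":0.05,"tz":0.2,"ax":0,"ay":0,"az":0},
  {"tx":0,"ty":0.05,"tz":0.3,"ax":0,"ay":0,"az":0},
  {"tx":0,"ty":0.05,"tz":0.4,"ax":0,"ay":0,"az":0},
  {"tx":0,"ty":0.05,"tz":0.5,"ax":0,"ay":0,"az":0},
  {"tx":0,"ty":0.05,"tz":0.6,"ax":0,"ay":0,"az":0},
  {"tx":0,"ty":0.05,"tz":0.6,"ax":0,"ay":0,"az":0},
  {"tx":0,"ty":0.05,"tz":0.6,"ax":0,"ay":0,"az":0},
])

```text
time_s: 19.5
ee_pos: [0.5076, 0.0102, 0.0787]
ee_rot: [[0.999, 0.0, -0.052], [0.052, -0.0, 0.999], [0.0, -1.0, -0.0]]
ft_force: [-1.3, -0.1, 7.0]
gripper_width: 0.703
```

Request:
step_arm([
  {"tx":0,"ty":0,"tz":0.1,"ax":0,"ay":0,"az":0},
  {"tx":0,"ty":0,"tz":0.2,"ax":0,"ay":0,"az":0},
  {"tx":0,"ty":-0.01,"tz":0.3,"ax":0,"ay":0,"az":0},
  {"tx":0,"ty":-0.01,"tz":0.4,"ax":0,"ay":0,"az":0},
  {"tx":0,"ty":-0.01,"tz":0.5,"ax":0,"ay":0,"az":0},
  {"tx":0,"ty":-0.02,"tz":0.6,"ax":0,"ay":0,"az":0},
  {"tx":0,"ty":-0.02,"tz":0.7,"ax":0,"ay":0,"az":0},
  {"tx":0,"ty":-0.02,"tz":0.8,"ax":0,"ay":0,"az":0},
  {"tx":0,"ty":-0.02,"tz":0.8,"ax":0,"ay":0,"az":0},
  {"tx":0,"ty":-0.02,"tz":0.8,"ax":0,"ay":0,"az":0},
])

```text
time_s: 20.5
ee_pos: [0.5072, 0.0182, 0.0789]
ee_rot: [[0.999, 0.0, -0.052], [0.052, -0.0, 0.999], [0.0, -1.0, -0.0]]
ft_force: [-1.9, -1.0, 7.6]
gripper_width: 0.701
```

Request:
step_arm([
  {"tx":0,"ty":0,"tz":0.1,"ax":0,"ay":0,"az":0},
  {"tx":0,"ty":0,"tz":0.2,"ax":0,"ay":0,"az":0},
  {"tx":0,"ty":-0.01,"tz":0.35,"ax":0,"ay":0,"az":0},
  {"tx":0,"ty":-0.01,"tz":0.5,"ax":0,"ay":0,"az":0},
  {"tx":0,"ty":-0.01,"tz":0.6,"ax":0,"ay":0,"az":0},
  {"tx":0,"ty":-0.02,"tz":0.7,"ax":0,"ay":0,"az":0},
  {"tx":0,"ty":-0.02,"tz":0.85,"ax":0,"ay":0,"az":0},
  {"tx":0,"ty":-0.02,"tz":0.95,"ax":0,"ay":0,"az":0},
  {"tx":0,"ty":-0.02,"tz":1.0,"ax":0,"ay":0,"az":0},
  {"tx":0,"ty":-0.02,"tz":1.0,"ax":0,"ay":0,"az":0},
])

```text
time_s: 21.5
ee_pos: [0.5067, 0.0282, 0.0792]
ee_rot: [[0.999, 0.001, -0.052], [0.052, -0.0, 0.999], [0.001, -1.0, -0.0]]
ft_force: [-2.5, -0.3, 8.2]
gripper_width: 0.703
```

Request:
step_arm([
  {"tx":0,"ty":0,"tz":0.1,"ax":0,"ay":0,"az":0},
  {"tx":0,"ty":0,"tz":0.2,"ax":0,"ay":0,"az":0},
  {"tx":0,"ty":0,"tz":0.35,"ax":0,"ay":0,"az":0},
  {"tx":0,"ty":0,"tz":0.5,"ax":0,"ay":0,"az":0},
  {"tx":0,"ty":0,"tz":0.6,"ax":0,"ay":0,"az":0},
  {"tx":0,"ty":0,"tz":0.7,"ax":0,"ay":0,"az":0},
  {"tx":0,"ty":0,"tz":0.85,"ax":0,"ay":0,"az":0},
  {"tx":0,"ty":0,"tz":0.95,"ax":0,"ay":0,"az":0},
  {"tx":0,"ty":0,"tz":1.0,"ax":0,"ay":0,"az":0},
  {"tx":0,"ty":0,"tz":1.0,"ax":0,"ay":0,"az":0},
])

```text
time_s: 22.5
ee_pos: [0.5063, 0.0382, 0.0793]
ee_rot: [[0.999, 0.001, -0.052], [0.052, -0.0, 0.999], [0.001, -1.0, -0.0]]
ft_force: [-2.6, -0.0, 9.4]
gripper_width: 0.699
```

Request:
step_arm([
  {"tx":0,"ty":0,"tz":0.1,"ax":0,"ay":0,"az":0},
  {"tx":0,"ty":0,"tz":0.2,"ax":0,"ay":0,"az":0},
  {"tx":0,"ty":0,"tz":0.3,"ax":0,"ay":0,"az":0},
  {"tx":0,"ty":0,"tz":0.4,"ax":0,"ay":0,"az":0},
  {"tx":0,"ty":0,"tz":0.5,"ax":0,"ay":0,"az":0},
  {"tx":0,"ty":0,"tz":0.6,"ax":0,"ay":0,"az":0},
  {"tx":0,"ty":0,"tz":0.7,"ax":0,"ay":0,"az":0},
  {"tx":0,"ty":0,"tz":0.8,"ax":0,"ay":0,"az":0},
  {"tx":0,"ty":0,"tz":0.8,"ax":0,"ay":0,"az":0},
  {"tx":0,"ty":0,"tz":0.8,"ax":0,"ay":0,"az":0},
])

```text
time_s: 23.5
ee_pos: [0.5059, 0.0462, 0.0792]
ee_rot: [[0.999, 0.001, -0.052], [0.052, -0.0, 0.999], [0.001, -1.0, -0.0]]
ft_force: [-0.4, 0.3, 8.1]
gripper_width: 0.709
```

Request:
step_arm([
  {"tx":0,"ty":0,"tz":0.1,"ax":0,"ay":0,"az":0},
  {"tx":0,"ty":0.01,"tz":0.2,"ax":0,"ay":0,"az":0},
  {"tx":0,"ty":0.01,"tz":0.3,"ax":0,"ay":0,"az":0},
  {"tx":0,"ty":0.01,"tz":0.4,"ax":0,"ay":0,"az":0},
  {"tx":0,"ty":0.02,"tz":0.5,"ax":0,"ay":0,"az":0},
  {"tx":0,"ty":0.02,"tz":0.6,"ax":0,"ay":0,"az":0},
  {"tx":0,"ty":0.02,"tz":0.7,"ax":0,"ay":0,"az":0},
  {"tx":0,"ty":0.02,"tz":0.8,"ax":0,"ay":0,"az":0},
  {"tx":0,"ty":0.02,"tz":0.8,"ax":0,"ay":0,"az":0},
  {"tx":0,"ty":0.02,"tz":0.8,"ax":0,"ay":0,"az":0},
])

```text
time_s: 24.5
ee_pos: [0.5055, 0.0542, 0.0791]
ee_rot: [[0.999, 0.001, -0.052], [0.052, -0.0, 0.999], [0.001, -1.0, -0.0]]
ft_force: [-1.9, 0.8, 7.8]
gripper_width: 0.701
```

Request:
step_arm([
  {"tx":0,"ty":0,"tz":0.1,"ax":0,"ay":0,"az":0},
  {"tx":0,"ty":0.01,"tz":0.2,"ax":0,"ay":0,"az":0},
  {"tx":0,"ty":0.01,"tz":0.3,"ax":0,"ay":0,"az":0},
  {"tx":0,"ty":0.01,"tz":0.4,"ax":0,"ay":0,"az":0},
  {"tx":0,"ty":0.01,"tz":0.5,"ax":0,"ay":0,"az":0},
  {"tx":0,"ty":0.01,"tz":0.6,"ax":0,"ay":0,"az":0},
  {"tx":0,"ty":0.01,"tz":0.6,"ax":0,"ay":0,"az":0},
  {"tx":0,"ty":0.01,"tz":0.6,"ax":0,"ay":0,"az":0},
  {"tx":0,"ty":0.01,"tz":0.6,"ax":0,"ay":0,"az":0},
  {"tx":0,"ty":0.01,"tz":0.6,"ax":0,"ay":0,"az":0},
])

```text
time_s: 25.5
ee_pos: [0.5052, 0.0602, 0.079]
ee_rot: [[0.999, 0.001, -0.052], [0.052, -0.0, 0.999], [0.001, -1.0, -0.0]]
ft_force: [-1.8, 0.5, 8.9]
gripper_width: 0.707
```

Request:
step_arm([
  {"tx":0,"ty":0,"tz":0.1,"ax":0,"ay":0,"az":0},
  {"tx":0,"ty":-0.01,"tz":0.2,"ax":0,"ay":0,"az":0},
  {"tx":0,"ty":-0.02,"tz":0.3,"ax":0,"ay":0,"az":0},
  {"tx":0,"ty":-0.03,"tz":0.4,"ax":0,"ay":0,"az":0},
  {"tx":0,"ty":-0.03,"tz":0.5,"ax":0,"ay":0,"az":0},
  {"tx":0,"ty":-0.04,"tz":0.6,"ax":0,"ay":0,"az":0},
  {"tx":0,"ty":-0.04,"tz":0.6,"ax":0,"ay":0,"az":0},
  {"tx":0,"ty":-0.04,"tz":0.6,"ax":0,"ay":0,"az":0},
  {"tx":0,"ty":-0.04,"tz":0.6,"ax":0,"ay":0,"az":0},
  {"tx":0,"ty":-0.04,"tz":0.6,"ax":0,"ay":0,"az":0},
])

```text
time_s: 26.5
ee_pos: [0.5049, 0.066, 0.0794]
ee_rot: [[0.999, 0.001, -0.052], [0.052, -0.0, 0.999], [0.001, -1.0, -0.0]]
ft_force: [-2.3, -1.4, 9.1]
gripper_width: 0.707
```

Request:
step_arm([
  {"tx":0,"ty":-0.01,"tz":0.1,"ax":0,"ay":0,"az":0},
  {"tx":0,"ty":-0.02,"tz":0.2,"ax":0,"ay":0,"az":0},
  {"tx":0,"ty":-0.03,"tz":0.3,"ax":0,"ay":0,"az":0},
  {"tx":0,"ty":-0.05,"tz":0.4,"ax":0,"ay":0,"az":0},
  {"tx":0,"ty":-0.06,"tz":0.5,"ax":0,"ay":0,"az":0},
  {"tx":0,"ty":-0.07,"tz":0.6,"ax":0,"ay":0,"az":0},
  {"tx":0,"ty":-0.07,"tz":0.6,"ax":0,"ay":0,"az":0},
  {"tx":0,"ty":-0.07,"tz":0.6,"ax":0,"ay":0,"az":0},
  {"tx":0,"ty":-0.07,"tz":0.6,"ax":0,"ay":0,"az":0},
  {"tx":0,"ty":-0.07,"tz":0.6,"ax":0,"ay":0,"az":0},
])

```text
time_s: 27.5
ee_pos: [0.5046, 0.072, 0.0801]
ee_rot: [[0.999, 0.001, -0.052], [0.052, -0.0, 0.999], [0.001, -1.0, -0.0]]
ft_force: [-1.0, -1.2, 8.8]
gripper_width: 0.705
```

Request:
step_arm([
  {"tx":0,"ty":-0.01,"tz":0.1,"ax":0,"ay":0,"az":0},
  {"tx":0,"ty":-0.02,"tz":0.2,"ax":0,"ay":0,"az":0},
  {"tx":0,"ty":-0.03,"tz":0.3,"ax":0,"ay":0,"az":0},
  {"tx":0,"ty":-0.04,"tz":0.4,"ax":0,"ay":0,"az":0},
  {"tx":0,"ty":-0.05,"tz":0.5,"ax":0,"ay":0,"az":0},
  {"tx":0,"ty":-0.06,"tz":0.6,"ax":0,"ay":0,"az":0},
  {"tx":0,"ty":-0.07,"tz":0.7,"ax":0,"ay":0,"az":0},
  {"tx":0,"ty":-0.07,"tz":0.8,"ax":0,"ay":0,"az":0},
  {"tx":0,"ty":-0.07,"tz":0.8,"ax":0,"ay":0,"az":0},
  {"tx":0,"ty":-0.07,"tz":0.8,"ax":0,"ay":0,"az":0},
])

```text
time_s: 28.5
ee_pos: [0.5042, 0.0801, 0.0807]
ee_rot: [[0.999, 0.001, -0.052], [0.052, -0.0, 0.999], [0.001, -1.0, -0.0]]
ft_force: [-1.2, -0.7, 8.3]
gripper_width: 0.698
```

Request:
step_arm([
  {"tx":0,"ty":-0.01,"tz":0.1,"ax":0,"ay":0,"az":0},
  {"tx":0,"ty":-0.01,"tz":0.2,"ax":0,"ay":0,"az":0},
  {"tx":0,"ty":-0.02,"tz":0.3,"ax":0,"ay":0,"az":0},
  {"tx":0,"ty":-0.02,"tz":0.4,"ax":0,"ay":0,"az":0},
  {"tx":0,"ty":-0.03,"tz":0.5,"ax":0,"ay":0,"az":0},
  {"tx":0,"ty":-0.03,"tz":0.6,"ax":0,"ay":0,"az":0},
  {"tx":0,"ty":-0.03,"tz":0.7,"ax":0,"ay":0,"az":0},
  {"tx":0,"ty":-0.03,"tz":0.8,"ax":0,"ay":0,"az":0},
  {"tx":0,"ty":-0.03,"tz":0.8,"ax":0,"ay":0,"az":0},
  {"tx":0,"ty":-0.03,"tz":0.8,"ax":0,"ay":0,"az":0},
])

```text
time_s: 29.5
ee_pos: [0.5038, 0.0881, 0.081]
ee_rot: [[0.999, 0.001, -0.052], [0.052, -0.0, 0.999], [0.001, -1.0, -0.0]]
ft_force: [-1.3, -0.0, 8.3]
gripper_width: 0.705
```

Request:
step_arm([
  {"tx":0,"ty":0,"tz":0.1,"ax":0,"ay":0,"az":0},
  {"tx":0,"ty":0,"tz":0.2,"ax":0,"ay":0,"az":0},
  {"tx":0,"ty":0,"tz":0.3,"ax":0,"ay":0,"az":0},
  {"tx":0,"ty":0,"tz":0.4,"ax":0,"ay":0,"az":0},
  {"tx":0,"ty":0,"tz":0.5,"ax":0,"ay":0,"az":0},
  {"tx":0,"ty":0.01,"tz":0.6,"ax":0,"ay":0,"az":0},
  {"tx":0,"ty":0.01,"tz":0.7,"ax":0,"ay":0,"az":0},
  {"tx":0,"ty":0.01,"tz":0.8,"ax":0,"ay":0,"az":0},
  {"tx":0,"ty":0.01,"tz":0.8,"ax":0,"ay":0,"az":0},
  {"tx":0,"ty":0.01,"tz":0.8,"ax":0,"ay":0,"az":0},
])

```text
time_s: 30.5
ee_pos: [0.5034, 0.0962, 0.081]
ee_rot: [[0.999, 0.001, -0.052], [0.052, -0.0, 0.999], [0.001, -1.0, -0.0]]
ft_force: [-2.3, 0.8, 9.4]
gripper_width: 0.703
```

Request:
step_arm([
  {"tx":0,"ty":0,"tz":0.1,"ax":0,"ay":0,"az":0},
  {"tx":0,"ty":0.01,"tz":0.2,"ax":0,"ay":0,"az":0},
  {"tx":0,"ty":0.01,"tz":0.3,"ax":0,"ay":0,"az":0},
  {"tx":0,"ty":0.02,"tz":0.4,"ax":0,"ay":0,"az":0},
  {"tx":0,"ty":0.03,"tz":0.5,"ax":0,"ay":0,"az":0},
  {"tx":0,"ty":0.04,"tz":0.6,"ax":0,"ay":0,"az":0},
  {"tx":0,"ty":0.04,"tz":0.7,"ax":0,"ay":0,"az":0},
  {"tx":0,"ty":0.05,"tz":0.8,"ax":0,"ay":0,"az":0},
  {"tx":0,"ty":0.05,"tz":0.8,"ax":0,"ay":0,"az":0},
  {"tx":0,"ty":0.05,"tz":0.8,"ax":0,"ay":0,"az":0},
])

```text
time_s: 31.5
ee_pos: [0.5029, 0.1042, 0.0806]
ee_rot: [[0.999, 0.001, -0.052], [0.052, 0.0, 0.999], [0.001, -1.0, 0.0]]
ft_force: [-1.8, 1.7, 10.4]
gripper_width: 0.711
```

Request:
step_arm([
  {"tx":0,"ty":0.01,"tz":0.1,"ax":0,"ay":0,"az":0},
  {"tx":0,"ty":0.01,"tz":0.2,"ax":0,"ay":0,"az":0},
  {"tx":0,"ty":0.02,"tz":0.3,"ax":0,"ay":0,"az":0},
  {"tx":0,"ty":0.03,"tz":0.4,"ax":0,"ay":0,"az":0},
  {"tx":0,"ty":0.04,"tz":0.5,"ax":0,"ay":0,"az":0},
  {"tx":0,"ty":0.05,"tz":0.6,"ax":0,"ay":0,"az":0},
  {"tx":0,"ty":0.06,"tz":0.7,"ax":0,"ay":0,"az":0},
  {"tx":0,"ty":0.07,"tz":0.8,"ax":0,"ay":0,"az":0},
  {"tx":0,"ty":0.07,"tz":0.8,"ax":0,"ay":0,"az":0},
  {"tx":0,"ty":0.07,"tz":0.8,"ax":0,"ay":0,"az":0},
])

```text
time_s: 32.5
ee_pos: [0.5025, 0.1123, 0.0799]
ee_rot: [[0.999, 0.001, -0.052], [0.052, 0.0, 0.999], [0.001, -1.0, 0.0]]
ft_force: [-1.0, 1.4, 10.0]
gripper_width: 0.707
```

Request:
step_arm([
  {"tx":0,"ty":0.01,"tz":0.1,"ax":0,"ay":0,"az":0},
  {"tx":0,"ty":0.02,"tz":0.2,"ax":0,"ay":0,"az":0},
  {"tx":0,"ty":0.03,"tz":0.3,"ax":0,"ay":0,"az":0},
  {"tx":0,"ty":0.04,"tz":0.4,"ax":0,"ay":0,"az":0},
  {"tx":0,"ty":0.05,"tz":0.5,"ax":0,"ay":0,"az":0},
  {"tx":0,"ty":0.06,"tz":0.6,"ax":0,"ay":0,"az":0},
  {"tx":0,"ty":0.06,"tz":0.7,"ax":0,"ay":0,"az":0},
  {"tx":0,"ty":0.06,"tz":0.8,"ax":0,"ay":0,"az":0},
  {"tx":0,"ty":0.06,"tz":0.8,"ax":0,"ay":0,"az":0},
  {"tx":0,"ty":0.06,"tz":0.8,"ax":0,"ay":0,"az":0},
])

```text
time_s: 33.5
ee_pos: [0.5021, 0.1202, 0.0791]
ee_rot: [[0.999, 0.001, -0.052], [0.052, 0.0, 0.999], [0.001, -1.0, 0.0]]
ft_force: [0.0, 0.9, 6.8]
gripper_width: 0.702
```

Request:
step_arm([
  {"tx":0,"ty":0.01,"tz":0.1,"ax":0,"ay":0,"az":0},
  {"tx":0,"ty":0.02,"tz":0.2,"ax":0,"ay":0,"az":0},
  {"tx":0,"ty":0.02,"tz":0.35,"ax":0,"ay":0,"az":0},
  {"tx":0,"ty":0.02,"tz":0.45,"ax":0,"ay":0,"az":0},
  {"tx":0,"ty":0.02,"tz":0.55,"ax":0,"ay":0,"az":0},
  {"tx":0,"ty":0.02,"tz":0.7,"ax":0,"ay":0,"az":0},
  {"tx":0,"ty":0.02,"tz":0.8,"ax":0,"ay":0,"az":0},
  {"tx":0,"ty":0.02,"tz":0.9,"ax":0,"ay":0,"az":0},
  {"tx":0,"ty":0.02,"tz":1.0,"ax":0,"ay":0,"az":0},
  {"tx":0,"ty":0.02,"tz":1.0,"ax":0,"ay":0,"az":0},
])

```text
time_s: 34.5
ee_pos: [0.5016, 0.1301, 0.0788]
ee_rot: [[0.999, 0.001, -0.053], [0.053, -0.0, 0.999], [0.001, -1.0, -0.0]]
ft_force: [0.1, -0.2, 6.1]
gripper_width: 0.702
```

Run:
```python
from h import *
s=env.read_state();print(s["time_s"],s["ee_pos"],s["ft_force"],s["torque"])
im=env.get_image("scene");cv2.imwrite("pics/s7.png",cv2.resize(im[180:290,200:340,::-1],None,fx=5.4,fy=5.4,interpolation=2))
go(.4395,-.3139,.01,-7)
```

```text
34.5 [0.5016 0.1301 0.0788] [ 0.0715 -0.1735  6.1134] [-0.197   0.1133  0.0006]
t cm [ -8.54   6.87 -44.01] a deg [ 0.   10.01  0.06]
```

View pics/s7.png

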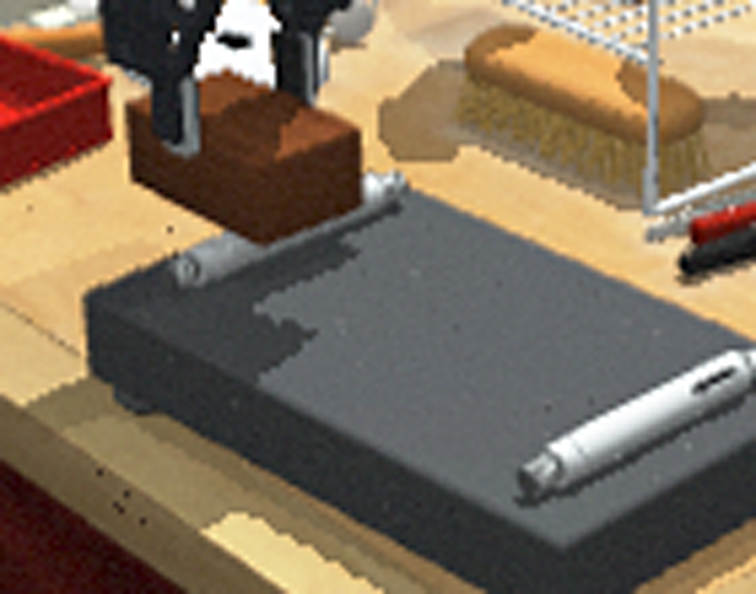

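Shaft at +y lifted the block by about 0.6 mm and then about 2.2 mm, so it is bent. The other stayed level to within a few tenths of a millimetre. I'm taking the block back to its place.

Request:
step_arm([
  {"tx":0,"ty":-2,"tz":0,"ax":0,"ay":0,"az":0},
  {"tx":0,"ty":-5,"tz":-1,"ax":0,"ay":0,"az":0},
  {"tx":-0.5,"ty":-6,"tz":-5,"ax":0,"ay":1,"az":0},
  {"tx":-1.4,"ty":-6,"tz":-9.8,"ax":0,"ay":2,"az":0},
  {"tx":-2.4,"ty":-6,"tz":-14.6,"ax":0,"ay":3,"az":0},
  {"tx":-3.4,"ty":-6,"tz":-19.4,"ax":0,"ay":4,"az":0},
  {"tx":-4.4,"ty":-6,"tz":-24.2,"ax":0,"ay":6,"az":0},
  {"tx":-5.4,"ty":-6,"tz":-29,"ax":0,"ay":7,"az":0},
  {"tx":-6.4,"ty":-6,"tz":-33.8,"ax":0,"ay":8,"az":0},
  {"tx":-7.4,"ty":-6,"tz":-38,"ax":0,"ay":9,"az":0},
])

```text
time_s: 35.55
ee_pos: [0.4466, -0.2556, 0.1383]
ee_rot: [[0.994, 0.0, 0.106], [-0.106, -0.0, 0.994], [0.0, -1.0, -0.0]]
ft_force: [1.4, -0.2, -0.6]
gripper_width: 0.711
```

Run:
```python
from h import *
s=env.read_state();print(s["time_s"],s["ee_pos"],s["ft_force"])
go(.4395,-.3139,.01,-7)
```

```text
35.55 [ 0.4466 -0.2556  0.1383] [ 1.3646 -0.1749 -0.618 ]
t cm [-0.09 12.83 -5.87] a deg [0.01 0.92 0.01]
```

Request:
step_arm([
  {"tx":0,"ty":1,"tz":-3,"ax":0,"ay":0.5,"az":0},
  {"tx":-0.1,"ty":4,"tz":-5,"ax":0,"ay":0.9,"az":0},
  {"tx":-0.1,"ty":7.5,"tz":-5.8,"ax":0,"ay":0.9,"az":0},
  {"tx":-0.1,"ty":10,"tz":-5.8,"ax":0,"ay":0.9,"az":0},
  {"tx":-0.1,"ty":11.5,"tz":-5.8,"ax":0,"ay":0.9,"az":0},
  {"tx":-0.1,"ty":12.2,"tz":-5.8,"ax":0,"ay":0.9,"az":0},
  {"tx":-0.1,"ty":12.5,"tz":-5.8,"ax":0,"ay":0.9,"az":0},
  {"tx":-0.1,"ty":12.7,"tz":-5.8,"ax":0,"ay":0.9,"az":0},
  {"tx":-0.1,"ty":12.8,"tz":-5.8,"ax":0,"ay":0.9,"az":0},
  {"tx":-0.1,"ty":12.8,"tz":-5.8,"ax":0,"ay":0.9,"az":0},
])

```text
time_s: 36.55
ee_pos: [0.4404, -0.3111, 0.0111]
ee_rot: [[0.993, 0.001, 0.12], [-0.12, -0.001, 0.993], [0.001, -1.0, -0.001]]
ft_force: [-1.5, -0.3, -1.5]
gripper_width: 0.706
```

Request:
step_arm([
  {"tx":0,"ty":0.1,"tz":0,"ax":0,"ay":0,"az":0},
  {"tx":0,"ty":0.15,"tz":0,"ax":0,"ay":0,"az":0},
  {"tx":0,"ty":0.2,"tz":0,"ax":0,"ay":0,"az":0},
  {"tx":0,"ty":0.25,"tz":0,"ax":0,"ay":0,"az":0},
  {"tx":0,"ty":0.3,"tz":0,"ax":0,"ay":0,"az":0},
  {"tx":0,"ty":0.32,"tz":0,"ax":0,"ay":0,"az":0},
  {"tx":0,"ty":0.34,"tz":0,"ax":0,"ay":0,"az":0},
  {"tx":0,"ty":0.34,"tz":0,"ax":0,"ay":0,"az":0},
  {"tx":0,"ty":0.34,"tz":0,"ax":0,"ay":0,"az":0},
  {"tx":0,"ty":0.34,"tz":0,"ax":0,"ay":0,"az":0},
])

```text
time_s: 37.55
ee_pos: [0.4402, -0.311, 0.0071]
ee_rot: [[0.993, 0.0, 0.12], [-0.12, -0.0, 0.993], [0.0, -1.0, -0.0]]
ft_force: [-0.6, -0.0, -1.3]
gripper_width: 0.706
```

Request:
step_arm([
  {"tx":0,"ty":0.03,"tz":0,"ax":0,"ay":0,"az":0},
  {"tx":0,"ty":0.05,"tz":0,"ax":0,"ay":0,"az":0},
  {"tx":0,"ty":0.07,"tz":0,"ax":0,"ay":0,"az":0},
  {"tx":0,"ty":0.1,"tz":0,"ax":0,"ay":0,"az":0},
  {"tx":0,"ty":0.1,"tz":0,"ax":0,"ay":0,"az":0},
  {"tx":0,"ty":0.1,"tz":0,"ax":0,"ay":0,"az":0},
  {"tx":0,"ty":0.1,"tz":0,"ax":0,"ay":0,"az":0},
  {"tx":0,"ty":0.1,"tz":0,"ax":0,"ay":0,"az":0},
  {"tx":0,"ty":0.1,"tz":0,"ax":0,"ay":0,"az":0},
  {"tx":0,"ty":0.1,"tz":0,"ax":0,"ay":0,"az":0},
])

```text
time_s: 38.55
ee_pos: [0.4402, -0.311, 0.007]
ee_rot: [[0.993, 0.0, 0.12], [-0.12, -0.0, 0.993], [0.0, -1.0, -0.0]]
ft_force: [-2.2, 2.4, 12.4]
gripper_width: 0.698
```

Request:
step_arm([
  {"tx":0,"ty":-0.1,"tz":0,"ax":0,"ay":0,"az":0},
  {"tx":0,"ty":-0.1,"tz":0,"ax":0,"ay":0,"az":0},
  {"tx":0,"ty":-0.1,"tz":0,"ax":0,"ay":0,"az":0},
  {"tx":0,"ty":-0.1,"tz":0,"ax":0,"ay":0,"az":0},
  {"tx":0,"ty":-0.1,"tz":0,"ax":0,"ay":0,"az":0},
  {"tx":0,"ty":-0.1,"tz":0,"ax":0,"ay":0,"az":0},
  {"tx":0,"ty":-1,"tz":0,"ax":0,"ay":0,"az":0},
  {"tx":0,"ty":-4,"tz":0,"ax":0,"ay":0,"az":0},
  {"tx":0,"ty":-8,"tz":0,"ax":0,"ay":0,"az":0},
  {"tx":0,"ty":-12,"tz":0,"ax":0,"ay":0,"az":0},
], hand=100)

```text
time_s: 39.55
ee_pos: [0.4399, -0.3107, 0.1279]
ee_rot: [[0.993, -0.0, 0.12], [-0.12, 0.0, 0.993], [-0.001, -1.0, 0.0]]
ft_force: [0.7, 0.4, 0.0]
gripper_width: 1.001
```

Run:
```python
from h import *
s=env.read_state();print(s["time_s"],s["ee_pos"],s["ft_force"],s["gripper_width"])
im=env.get_image("scene");cv2.imwrite("pics/s8.png",cv2.resize(im[170:370,190:430,::-1],None,fx=3,fy=3,interpolation=2))
cv2.imwrite("pics/s8z.png",cv2.resize(im[195:265,210:300,::-1],None,fx=8,fy=8,interpolation=2))
im=env.get_image("top");cv2.imwrite("pics/t8z.png",cv2.resize(im[215:305,230:360,::-1],None,fx=6,fy=6,interpolation=2))
```

```text
39.55 [ 0.4399 -0.3107  0.1279] [0.6612 0.3846 0.0165] 1.0007963290697293
```

View pics/s8.png

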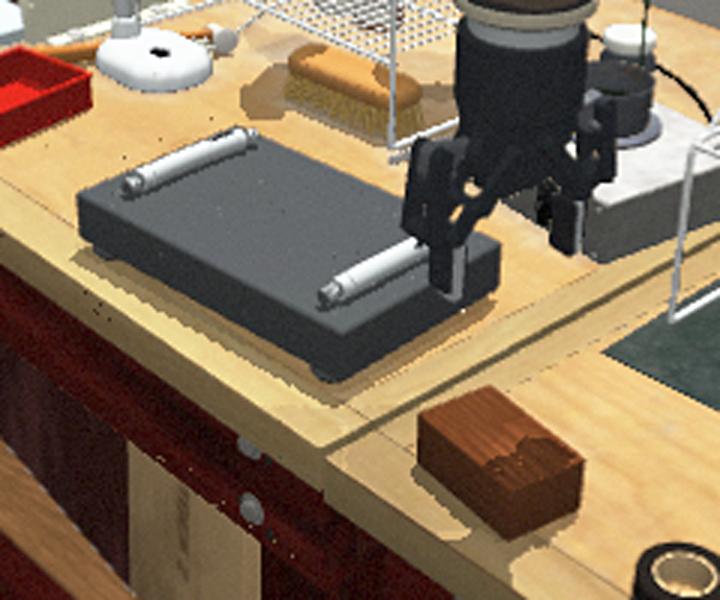

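View pics/s8z.png

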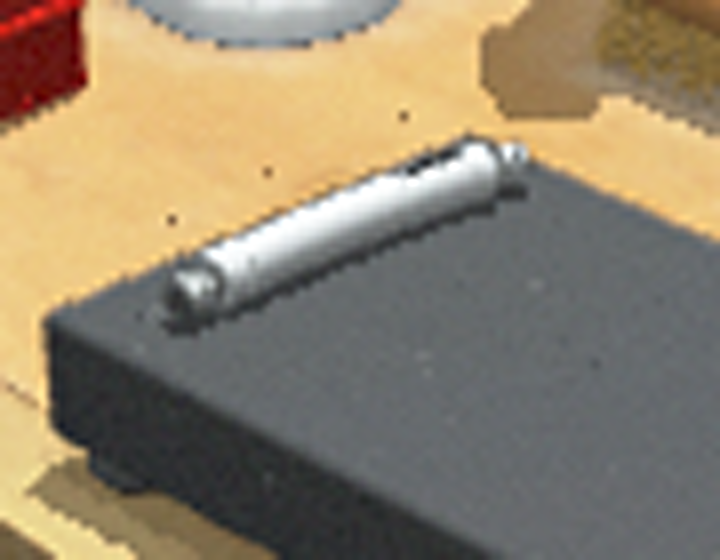

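View pics/t8z.png

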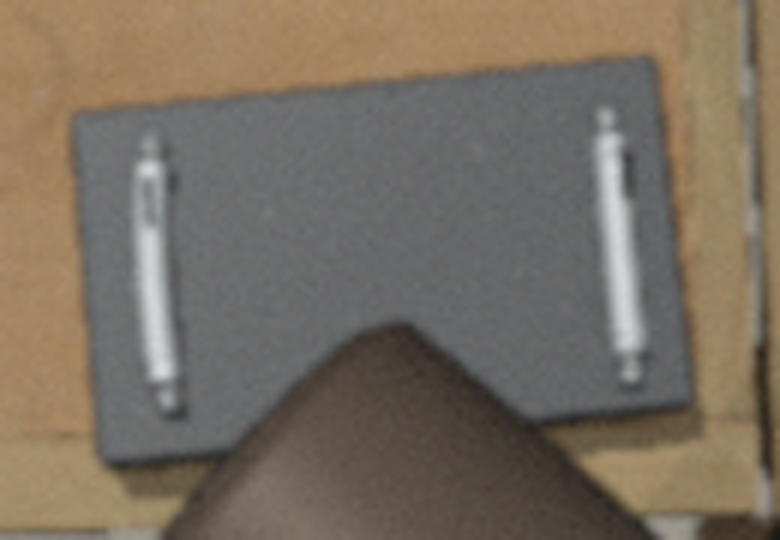

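Run:
```python
from h import *
T=lambda p:np.array(p)/6+[230,215]
S=lambda p:np.array(p)/8+[210,195]
p=tri(S((515,153)),T((152,138)));q=tri(S((183,295)),T((170,408)));print(p,q,(p[0]+q[0])/2)
print(onz("top",[T((152,138)),T((152,270)),T((170,408))],.0625),onz("scene",[S((515,153)),S((345,215)),S((183,295))],.0625))
s=env.read_state();print(s["joint_pos"])
for yaw in(-86,94): go(.5045,.101,.12,yaw)
```

```text
(array([0.5721, 0.0983, 0.0634]), np.float64(0.002991928300270695)) (array([0.437 , 0.0904, 0.0624]), np.float64(0.0035677854329466564)) [0.5045 0.0944 0.0629]
[[0.571  0.0992 0.0625]
 [0.5043 0.0998 0.0625]
 [0.4355 0.0914 0.0625]] [[0.5746 0.099  0.0625]
 [0.5071 0.0997 0.0625]
 [0.4384 0.0893 0.0625]]
[-0.7374  0.468   1.8574 -0.      0.808  -0.6171]
t cm [ 1.27  0.94 41.78] a deg [-0.04 79.11  0.52]
t cm [ 1.27  0.94 41.78] a deg [   0.54 -100.89    0.04]
```

Request:
step_arm([
  {"tx":0.1,"ty":0,"tz":2,"ax":0,"ay":-6,"az":0},
  {"tx":0.2,"ty":0,"tz":6,"ax":0,"ay":-14,"az":0},
  {"tx":0.4,"ty":0,"tz":10.5,"ax":0,"ay":-22,"az":0},
  {"tx":0.5,"ty":0,"tz":15,"ax":0,"ay":-30,"az":0},
  {"tx":0.6,"ty":0,"tz":19.5,"ax":0,"ay":-38,"az":0},
  {"tx":0.8,"ty":0,"tz":24,"ax":0,"ay":-46,"az":0},
  {"tx":1,"ty":0,"tz":28.5,"ax":0,"ay":-54,"az":0},
  {"tx":1.1,"ty":0,"tz":33,"ax":0,"ay":-62,"az":0},
  {"tx":1.2,"ty":0,"tz":37,"ax":0,"ay":-70,"az":0},
  {"tx":1.3,"ty":0,"tz":40,"ax":0,"ay":-78,"az":0},
], hand=50)

```text
time_s: 40.65
ee_pos: [0.5009, 0.0869, 0.126]
ee_rot: [[0.317, -0.0, -0.948], [0.948, -0.0, 0.317], [-0.0, -1.0, 0.0]]
ft_force: [0.8, 0.5, 0.4]
gripper_width: 0.499
```

Run:
```python
from h import *
s=env.read_state();print(s["time_s"],s["ee_pos"],s["gripper_width"],s["joint_pos"])
go(.5055,.0975,.085,93.5)
```

```text
40.65 [0.5009 0.0869 0.126 ] 0.4993836456302281 [ 0.0419  0.4393  1.9342 -0.      0.7682 -1.2061]
t cm [ 1.15  4.1  -0.1 ] a deg [ -0.01 -22.    -0.  ]
```

Request:
step_arm([
  {"tx":0.5,"ty":0.5,"tz":0,"ax":0,"ay":-7,"az":0},
  {"tx":0.9,"ty":1.2,"tz":0,"ax":0,"ay":-14,"az":0},
  {"tx":1.1,"ty":2.2,"tz":-0.1,"ax":0,"ay":-20,"az":0},
  {"tx":1.1,"ty":3.2,"tz":-0.1,"ax":0,"ay":-22,"az":0},
  {"tx":1.1,"ty":3.8,"tz":-0.1,"ax":0,"ay":-22,"az":0},
  {"tx":1.1,"ty":4,"tz":-0.1,"ax":0,"ay":-22,"az":0},
  {"tx":1.1,"ty":4,"tz":-0.1,"ax":0,"ay":-22,"az":0},
  {"tx":1.1,"ty":4,"tz":-0.1,"ax":0,"ay":-22,"az":0},
  {"tx":1.1,"ty":4,"tz":-0.1,"ax":0,"ay":-22,"az":0},
  {"tx":1.1,"ty":4,"tz":-0.1,"ax":0,"ay":-22,"az":0},
])

```text
time_s: 41.65
ee_pos: [0.5058, 0.0947, 0.0864]
ee_rot: [[-0.054, 0.001, -0.999], [0.999, -0.0, -0.054], [-0.0, -1.0, -0.001]]
ft_force: [0.2, -0.2, -0.8]
gripper_width: 0.505
```

Run:
```python
from h import *
s=env.read_state();print(s["time_s"],s["ee_pos"],s["gripper_width"],s["joint_pos"])
go(.5055,.0975,.058,93.5)
im=env.get_image("scene");cv2.imwrite("pics/s9.png",cv2.resize(im[185:265,200:310,::-1],None,fx=7,fy=7,interpolation=2))
```

```text
41.65 [0.5058 0.0947 0.0864] 0.5046552244920274 [ 0.0567  0.508   1.9541 -0.0002  0.6789 -1.5679]
t cm [0.28 2.84 0.01] a deg [ 0.03 -0.41 -0.01]
```

View pics/s9.png

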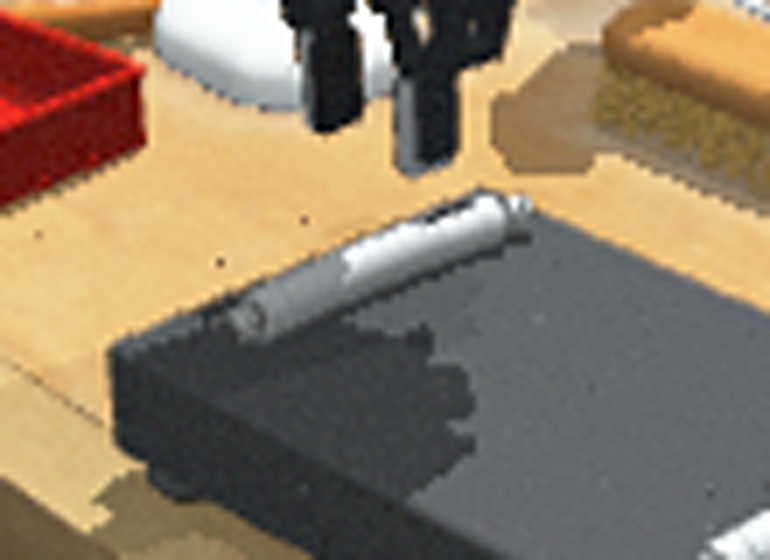

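The fingers are centred over the shaft middle at crop (375,265). Going down.

Request:
step_arm([
  {"tx":0.2,"ty":0.3,"tz":0,"ax":0,"ay":0,"az":0},
  {"tx":0.3,"ty":0.8,"tz":0,"ax":0,"ay":0,"az":0},
  {"tx":0.3,"ty":1.3,"tz":0,"ax":0,"ay":0,"az":0},
  {"tx":0.3,"ty":1.8,"tz":0,"ax":0,"ay":0,"az":0},
  {"tx":0.3,"ty":2.2,"tz":0,"ax":0,"ay":0,"az":0},
  {"tx":0.3,"ty":2.5,"tz":0,"ax":0,"ay":0,"az":0},
  {"tx":0.3,"ty":2.7,"tz":0,"ax":0,"ay":0,"az":0},
  {"tx":0.3,"ty":2.7,"tz":0,"ax":0,"ay":0,"az":0},
  {"tx":0.3,"ty":2.7,"tz":0,"ax":0,"ay":0,"az":0},
  {"tx":0.3,"ty":2.7,"tz":0,"ax":0,"ay":0,"az":0},
])

```text
time_s: 42.7
ee_pos: [0.5056, 0.0977, 0.0593]
ee_rot: [[-0.054, 0.0, -0.999], [0.999, -0.0, -0.054], [-0.0, -1.0, -0.0]]
ft_force: [-0.5, 0.3, 0.4]
gripper_width: 0.496
```

Request:
step_arm([
  {"tx":0,"ty":0,"tz":0,"ax":0,"ay":0,"az":0},
  {"tx":0,"ty":0,"tz":0,"ax":0,"ay":0,"az":0},
  {"tx":0,"ty":0,"tz":0,"ax":0,"ay":0,"az":0},
  {"tx":0,"ty":0,"tz":0,"ax":0,"ay":0,"az":0},
  {"tx":0,"ty":0,"tz":0,"ax":0,"ay":0,"az":0},
  {"tx":0,"ty":0,"tz":0,"ax":0,"ay":0,"az":0},
  {"tx":0,"ty":0,"tz":0,"ax":0,"ay":0,"az":0},
  {"tx":0,"ty":0,"tz":0,"ax":0,"ay":0,"az":0},
  {"tx":0,"ty":0,"tz":0,"ax":0,"ay":0,"az":0},
  {"tx":0,"ty":0,"tz":0,"ax":0,"ay":0,"az":0},
], hand=10)

```text
time_s: 43.7
ee_pos: [0.5055, 0.0977, 0.0591]
ee_rot: [[-0.054, 0.0, -0.999], [0.999, -0.0, -0.054], [-0.0, -1.0, -0.0]]
ft_force: [0.2, -0.6, 1.0]
gripper_width: 0.101
```

Run:
```python
from h import *
s=env.read_state();print(s["time_s"],s["ee_pos"],s["gripper_width"],s["ft_force"])
im=env.get_image("scene");cv2.imwrite("pics/s10.png",cv2.resize(im[185:265,200:310,::-1],None,fx=7,fy=7,interpolation=2))
go(.471,.386,.14,98.6)
```

```text
43.7 [0.5055 0.0977 0.0591] 0.10119575645018061 [ 0.2087 -0.6444  0.9896]
t cm [28.98 -8.1   1.88] a deg [-0.   -5.5  -0.01]
```

View pics/s10.png

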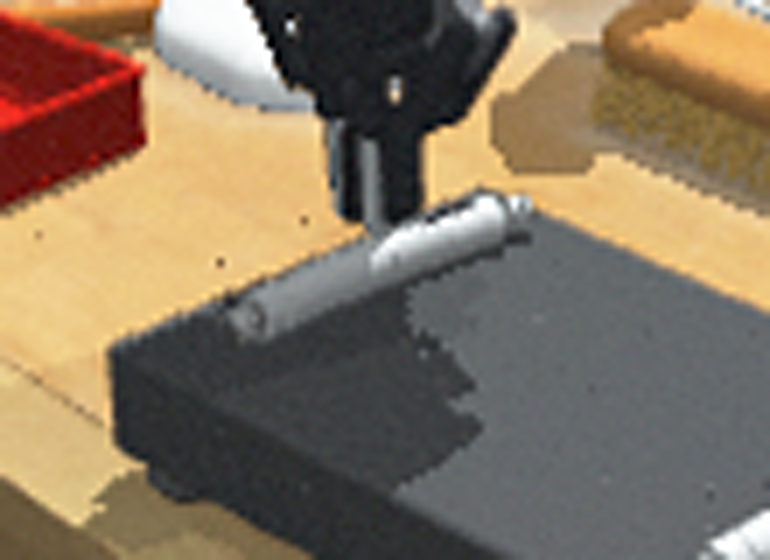

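Run:
```python
from h import *
for z in(.054,.059,.063,.072,.08): print(z,((proj("scene",[.5055,.0977,z])-[200,185])*7).round())
for y in (.085,.0977,.11): print(y,((proj("scene",[.5055,y,.063])-[200,185])*7).round())
for x in (.494,.517): print(x,((proj("scene",[x,.0977,.063])-[200,185])*7).round())
```

```text
0.054 [[373. 283.]]
0.059 [[372. 270.]]
0.063 [[372. 260.]]
0.072 [[371. 237.]]
0.08 [[370. 217.]]
0.085 [[394. 272.]]
0.0977 [[372. 260.]]
0.11 [[351. 248.]]
0.494 [[346. 270.]]
0.517 [[398. 251.]]
```

Run:
```python
from h import *
im=env.get_image("scene");cv2.imwrite("pics/s11.png",cv2.resize(im[195:235,230:280,::-1],None,fx=15,fy=15,interpolation=0))
```

```text
(no output)
```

View pics/s11.png

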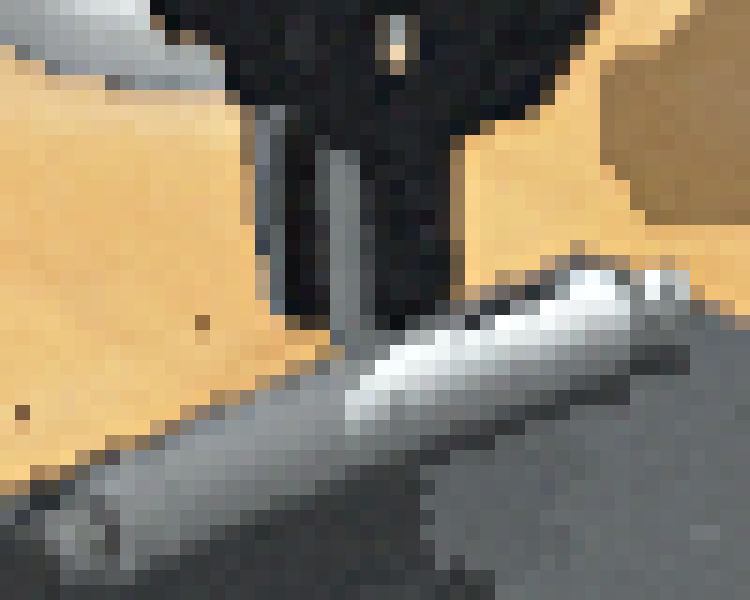

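The gripper shut to 10 % without catching anything. The picture shows the finger ends near z 0.074, at crop (300,325) and (395,330), above the shaft top. So the ends stand about 15 mm behind the TCP. I'll reopen and go down until the grasp point is at axis height.

Request:
step_arm([
  {"tx":0,"ty":-0.2,"tz":0,"ax":0,"ay":0,"az":0},
  {"tx":0,"ty":-0.2,"tz":0,"ax":0,"ay":0,"az":0},
  {"tx":0,"ty":-0.2,"tz":0,"ax":0,"ay":0,"az":0},
  {"tx":0,"ty":-0.2,"tz":0,"ax":0,"ay":0,"az":0},
  {"tx":0,"ty":-0.2,"tz":0,"ax":0,"ay":0,"az":0},
  {"tx":0,"ty":0.2,"tz":0,"ax":0,"ay":0,"az":0},
  {"tx":0,"ty":0.6,"tz":0,"ax":0,"ay":0,"az":0},
  {"tx":0,"ty":0.9,"tz":0,"ax":0,"ay":0,"az":0},
  {"tx":0,"ty":1.1,"tz":0,"ax":0,"ay":0,"az":0},
  {"tx":0,"ty":1.1,"tz":0,"ax":0,"ay":0,"az":0},
], hand=50)

```text
time_s: 44.8
ee_pos: [0.5053, 0.0977, 0.0477]
ee_rot: [[-0.054, -0.001, -0.999], [0.999, -0.0, -0.054], [-0.0, -1.0, 0.001]]
ft_force: [-0.2, -0.1, 0.3]
gripper_width: 0.501
```

Run:
```python
from h import *
s=env.read_state();print(s["time_s"],s["ee_pos"],s["gripper_width"],s["ft_force"])
im=env.get_image("scene");cv2.imwrite("pics/s12.png",cv2.resize(im[195:235,230:280,::-1],None,fx=12,fy=12,interpolation=2))
```

```text
44.8 [0.5053 0.0977 0.0477] 0.5010213011372324 [-0.1906 -0.0675  0.3061]
```

View pics/s12.png

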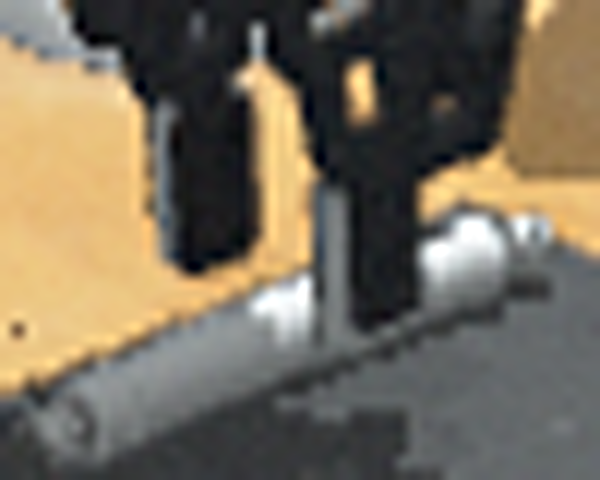

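Request:
step_arm([
  {"tx":0,"ty":0.1,"tz":0,"ax":0,"ay":0,"az":0},
  {"tx":0,"ty":0.2,"tz":0,"ax":0,"ay":0,"az":0},
  {"tx":0,"ty":0.3,"tz":0,"ax":0,"ay":0,"az":0},
  {"tx":0,"ty":0.3,"tz":0,"ax":0,"ay":0,"az":0},
  {"tx":0,"ty":0.3,"tz":0,"ax":0,"ay":0,"az":0},
  {"tx":0,"ty":0.3,"tz":0,"ax":0,"ay":0,"az":0},
  {"tx":0,"ty":0.3,"tz":0,"ax":0,"ay":0,"az":0},
  {"tx":0,"ty":0.3,"tz":0,"ax":0,"ay":0,"az":0},
  {"tx":0,"ty":0.3,"tz":0,"ax":0,"ay":0,"az":0},
  {"tx":0,"ty":0.3,"tz":0,"ax":0,"ay":0,"az":0},
], hand=12)

```text
time_s: 45.85
ee_pos: [0.5057, 0.0979, 0.0463]
ee_rot: [[-0.054, 0.001, -0.999], [0.999, 0.0, -0.054], [0.0, -1.0, -0.001]]
ft_force: [-3.9, 1.8, 16.8]
gripper_width: 0.131
```

Run:
```python
from h import *
s=env.read_state();print(s["time_s"],s["ee_pos"],s["gripper_width"],s["ft_force"])
go(.471,.386,.14,98.6)
im=env.get_image("scene");cv2.imwrite("pics/s13.png",cv2.resize(im[195:235,230:280,::-1],None,fx=12,fy=12,interpolation=2))
```

```text
45.85 [0.5057 0.0979 0.0463] 0.13097795997344341 [-3.9245  1.7793 16.767 ]
t cm [28.95 -9.37  1.9 ] a deg [ 0.08 -5.51  0.01]
```

View pics/s13.png

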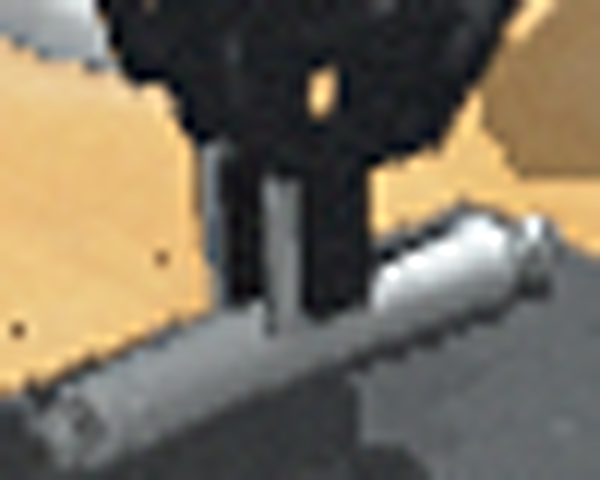

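The jaws pinched only the upper part of the shaft: the width reads 11 mm with 17 N upward. I'll reopen and go about 6 mm lower.

Request:
step_arm([
  {"tx":0,"ty":0,"tz":0,"ax":0,"ay":0,"az":0},
  {"tx":0,"ty":0,"tz":0,"ax":0,"ay":0,"az":0},
  {"tx":0,"ty":0,"tz":0,"ax":0,"ay":0,"az":0},
  {"tx":0,"ty":0,"tz":0,"ax":0,"ay":0,"az":0},
  {"tx":0,"ty":0,"tz":0,"ax":0,"ay":0,"az":0},
  {"tx":0,"ty":0.2,"tz":0,"ax":0,"ay":0,"az":0},
  {"tx":0,"ty":0.4,"tz":0,"ax":0,"ay":0,"az":0},
  {"tx":0,"ty":0.6,"tz":0,"ax":0,"ay":0,"az":0},
  {"tx":0,"ty":0.6,"tz":0,"ax":0,"ay":0,"az":0},
  {"tx":0,"ty":0.6,"tz":0,"ax":0,"ay":0,"az":0},
], hand=50)

```text
time_s: 46.9
ee_pos: [0.5054, 0.0976, 0.039]
ee_rot: [[-0.054, -0.0, -0.999], [0.999, -0.0, -0.054], [-0.0, -1.0, 0.0]]
ft_force: [0.4, 0.9, -0.7]
gripper_width: 0.503
```

Run:
```python
from h import *
s=env.read_state();print(s["time_s"],s["ee_pos"],s["gripper_width"],s["ft_force"])
im=env.get_image("scene");cv2.imwrite("pics/s14.png",cv2.resize(im[190:250,220:300,::-1],None,fx=9,fy=9,interpolation=2))
im=env.get_image("top");cv2.imwrite("pics/t14.png",cv2.resize(im[215:305,230:360,::-1],None,fx=6,fy=6,interpolation=2))
```

```text
46.9 [0.5054 0.0976 0.039 ] 0.5032384447478757 [ 0.4326  0.895  -0.7311]
```

View pics/s14.png

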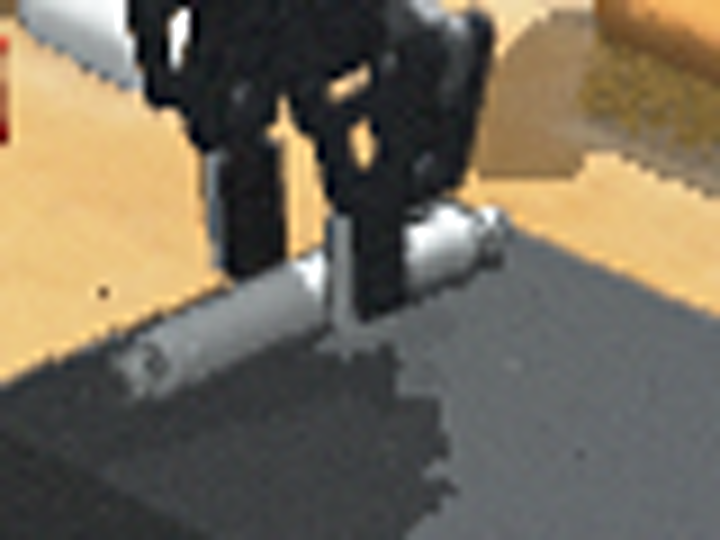

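Request:
step_arm([
  {"tx":0,"ty":0,"tz":0,"ax":0,"ay":0,"az":0},
  {"tx":0,"ty":0,"tz":0,"ax":0,"ay":0,"az":0},
  {"tx":0,"ty":0,"tz":0,"ax":0,"ay":0,"az":0},
  {"tx":0,"ty":0,"tz":0,"ax":0,"ay":0,"az":0},
  {"tx":0,"ty":0,"tz":0,"ax":0,"ay":0,"az":0},
  {"tx":0,"ty":0,"tz":0,"ax":0,"ay":0,"az":0},
  {"tx":0,"ty":0,"tz":0,"ax":0,"ay":0,"az":0},
  {"tx":0,"ty":0,"tz":0,"ax":0,"ay":0,"az":0},
  {"tx":0,"ty":0,"tz":0,"ax":0,"ay":0,"az":0},
  {"tx":0,"ty":0,"tz":0,"ax":0,"ay":0,"az":0},
], hand=8)

```text
time_s: 48.0
ee_pos: [0.5055, 0.0977, 0.0394]
ee_rot: [[-0.054, 0.0, -0.999], [0.999, -0.0, -0.054], [-0.0, -1.0, -0.0]]
ft_force: [-1.8, 0.1, 5.5]
gripper_width: 0.178
```

Run:
```python
from h import *
s=env.read_state();print(s["time_s"],s["ee_pos"],s["gripper_width"],s["ft_force"])
go(.471,.386,.12,98.6)
```

```text
48.0 [0.5055 0.0977 0.0394] 0.17769734683317248 [-1.7811  0.0867  5.4704]
t cm [28.98 -8.07  1.89] a deg [ 0.02 -5.5  -0.01]
```

Request:
step_arm([
  {"tx":0,"ty":-0.7,"tz":0,"ax":0,"ay":0,"az":0},
  {"tx":0,"ty":-2,"tz":0,"ax":0,"ay":0,"az":0},
  {"tx":1,"ty":-4,"tz":0.1,"ax":0,"ay":0,"az":0},
  {"tx":4,"ty":-5.5,"tz":0.3,"ax":0,"ay":-1,"az":0},
  {"tx":8,"ty":-6,"tz":0.6,"ax":0,"ay":-2,"az":0},
  {"tx":12,"ty":-6,"tz":0.8,"ax":0,"ay":-3,"az":0},
  {"tx":16,"ty":-6,"tz":1,"ax":0,"ay":-4,"az":0},
  {"tx":20,"ty":-6,"tz":1.3,"ax":0,"ay":-5,"az":0},
  {"tx":23.5,"ty":-6,"tz":1.5,"ax":0,"ay":-5.5,"az":0},
  {"tx":26.5,"ty":-6,"tz":1.7,"ax":0,"ay":-5.5,"az":0},
])

```text
time_s: 49.0
ee_pos: [0.4735, 0.3632, 0.0992]
ee_rot: [[-0.151, -0.0, -0.989], [0.989, -0.0, -0.151], [-0.0, -1.0, 0.0]]
ft_force: [0.7, -0.9, -1.6]
gripper_width: 0.183
```

Run:
```python
from h import *
s=env.read_state();print(s["time_s"],s["ee_pos"],s["gripper_width"],s["ft_force"])
go(.471,.386,.03,98.6)
im=env.get_image("scene");cv2.imwrite("pics/s15.png",cv2.resize(im[150:270,130:290,::-1],None,fx=5,fy=5,interpolation=2))
```

```text
49.0 [0.4735 0.3632 0.0992] 0.18283533682345385 [ 0.6681 -0.8809 -1.6346]
t cm [ 2.29  6.92 -0.1 ] a deg [-0.01  0.06 -0.01]
```

View pics/s15.png

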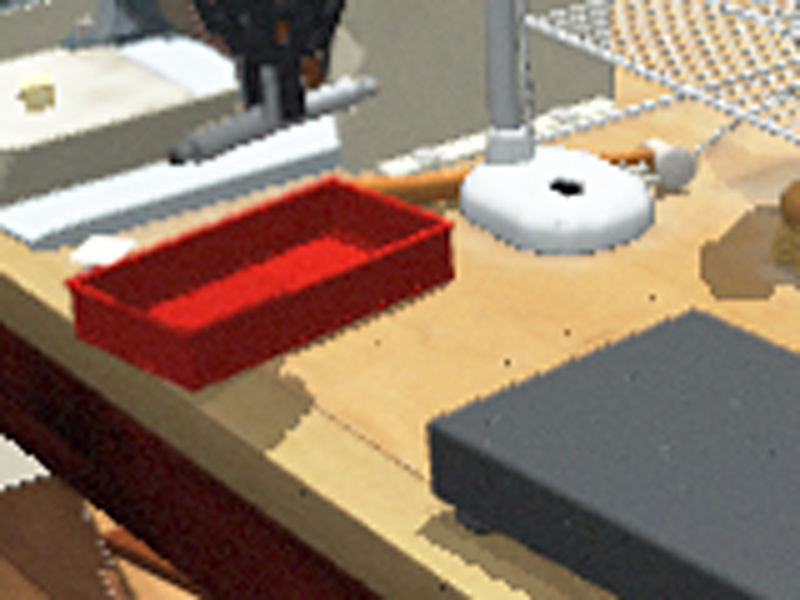

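The shaft is held level at crop (270,120), over the tray. Centring it and lowering.

Request:
step_arm([
  {"tx":1.2,"ty":0,"tz":0,"ax":0,"ay":0,"az":0},
  {"tx":2,"ty":0.5,"tz":-0.1,"ax":0,"ay":0,"az":0},
  {"tx":2.2,"ty":1.5,"tz":-0.1,"ax":0,"ay":0,"az":0},
  {"tx":2.2,"ty":3,"tz":-0.1,"ax":0,"ay":0,"az":0},
  {"tx":2.2,"ty":5,"tz":-0.1,"ax":0,"ay":0,"az":0},
  {"tx":2.2,"ty":7,"tz":-0.1,"ax":0,"ay":0,"az":0},
  {"tx":2.2,"ty":8.5,"tz":-0.1,"ax":0,"ay":0,"az":0},
  {"tx":2.2,"ty":9.4,"tz":-0.1,"ax":0,"ay":0,"az":0},
  {"tx":2.2,"ty":9.9,"tz":-0.1,"ax":0,"ay":0,"az":0},
  {"tx":2.2,"ty":10,"tz":-0.1,"ax":0,"ay":0,"az":0},
])

```text
time_s: 50.05
ee_pos: [0.472, 0.3831, -0.0013]
ee_rot: [[-0.149, -0.0, -0.989], [0.989, -0.0, -0.149], [-0.0, -1.0, 0.0]]
ft_force: [0.3, 0.8, -2.8]
gripper_width: 0.179
```

Run:
```python
from h import *
s=env.read_state();print(s["time_s"],s["ee_pos"],s["gripper_width"],s["ft_force"])
im=env.get_image("scene");cv2.imwrite("pics/s16.png",cv2.resize(im[170:240,130:240,::-1],None,fx=7,fy=7,interpolation=2))
```

```text
50.05 [ 0.472   0.3831 -0.0013] 0.17943563427764778 [ 0.2749  0.7957 -2.7706]
```

View pics/s16.png

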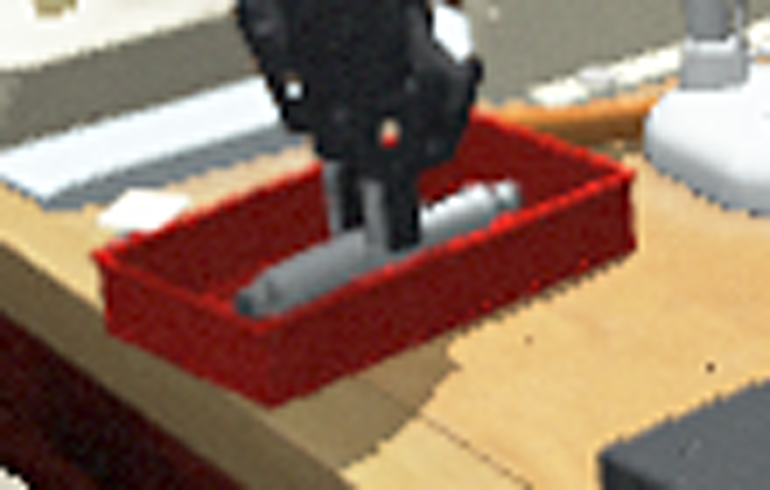

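Request:
step_arm([
  {"tx":0,"ty":0.15,"tz":0,"ax":0,"ay":0,"az":0},
  {"tx":0,"ty":0.3,"tz":0,"ax":0,"ay":0,"az":0},
  {"tx":0,"ty":0.45,"tz":0,"ax":0,"ay":0,"az":0},
  {"tx":0,"ty":0.6,"tz":0,"ax":0,"ay":0,"az":0},
  {"tx":0,"ty":0.7,"tz":0,"ax":0,"ay":0,"az":0},
  {"tx":0,"ty":0.8,"tz":0,"ax":0,"ay":0,"az":0},
  {"tx":0,"ty":0.9,"tz":0,"ax":0,"ay":0,"az":0},
  {"tx":0,"ty":0.9,"tz":0,"ax":0,"ay":0,"az":0},
  {"tx":0,"ty":0.9,"tz":0,"ax":0,"ay":0,"az":0},
  {"tx":0,"ty":0.9,"tz":0,"ax":0,"ay":0,"az":0},
])

```text
time_s: 51.1
ee_pos: [0.4719, 0.3833, -0.0099]
ee_rot: [[-0.149, 0.0, -0.989], [0.989, -0.0, -0.149], [-0.0, -1.0, -0.0]]
ft_force: [-0.5, 0.3, -1.9]
gripper_width: 0.183
```

Request:
step_arm([
  {"tx":0,"ty":0.05,"tz":0,"ax":0,"ay":0,"az":0},
  {"tx":0,"ty":0.1,"tz":0,"ax":0,"ay":0,"az":0},
  {"tx":0,"ty":0.15,"tz":0,"ax":0,"ay":0,"az":0},
  {"tx":0,"ty":0.2,"tz":0,"ax":0,"ay":0,"az":0},
  {"tx":0,"ty":0.2,"tz":0,"ax":0,"ay":0,"az":0},
  {"tx":0,"ty":0.2,"tz":0,"ax":0,"ay":0,"az":0},
  {"tx":0,"ty":0.2,"tz":0,"ax":0,"ay":0,"az":0},
  {"tx":0,"ty":0.2,"tz":0,"ax":0,"ay":0,"az":0},
  {"tx":0,"ty":0.2,"tz":0,"ax":0,"ay":0,"az":0},
  {"tx":0,"ty":0.2,"tz":0,"ax":0,"ay":0,"az":0},
])

```text
time_s: 52.1
ee_pos: [0.4719, 0.3833, -0.0114]
ee_rot: [[-0.15, 0.0, -0.989], [0.989, 0.0, -0.15], [0.0, -1.0, -0.0]]
ft_force: [-1.0, -1.8, 6.4]
gripper_width: 0.179
```

The shaft has touched the tray floor. Releasing it and retreating.

Request:
step_arm([
  {"tx":0,"ty":0,"tz":0,"ax":0,"ay":0,"az":0},
  {"tx":0,"ty":0,"tz":0,"ax":0,"ay":0,"az":0},
  {"tx":0,"ty":0,"tz":0,"ax":0,"ay":0,"az":0},
  {"tx":0,"ty":0,"tz":0,"ax":0,"ay":0,"az":0},
  {"tx":0,"ty":0,"tz":0,"ax":0,"ay":0,"az":0},
  {"tx":0,"ty":-0.5,"tz":0,"ax":0,"ay":0,"az":0},
  {"tx":0,"ty":-2,"tz":0,"ax":0,"ay":0,"az":0},
  {"tx":0,"ty":-5,"tz":0,"ax":0,"ay":0,"az":0},
  {"tx":0,"ty":-9,"tz":0,"ax":0,"ay":0,"az":0},
  {"tx":0,"ty":-13,"tz":0,"ax":0,"ay":0,"az":0},
], hand=45)

```text
time_s: 53.1
ee_pos: [0.4717, 0.3831, 0.1205]
ee_rot: [[-0.149, 0.0, -0.989], [0.989, -0.0, -0.149], [-0.0, -1.0, -0.0]]
ft_force: [-0.0, 0.1, -0.5]
gripper_width: 0.445
```

Run:
```python
from h import *
s=env.read_state();print(s["time_s"],s["ee_pos"],s["gripper_width"],s["ft_force"])
im=env.get_image("scene");cv2.imwrite("pics/s17.png",cv2.resize(im[140:400,130:450,::-1],None,fx=2.4,fy=2.3,interpolation=2))
cv2.imwrite("pics/s17z.png",cv2.resize(im[170:240,130:240,::-1],None,fx=7,fy=7,interpolation=2))
im=env.get_image("top");cv2.imwrite("pics/t17.png",im[:,:,::-1])
```

```text
53.1 [0.4717 0.3831 0.1205] 0.4451441555011816 [-0.019   0.1042 -0.4704]
```

View pics/s17.png

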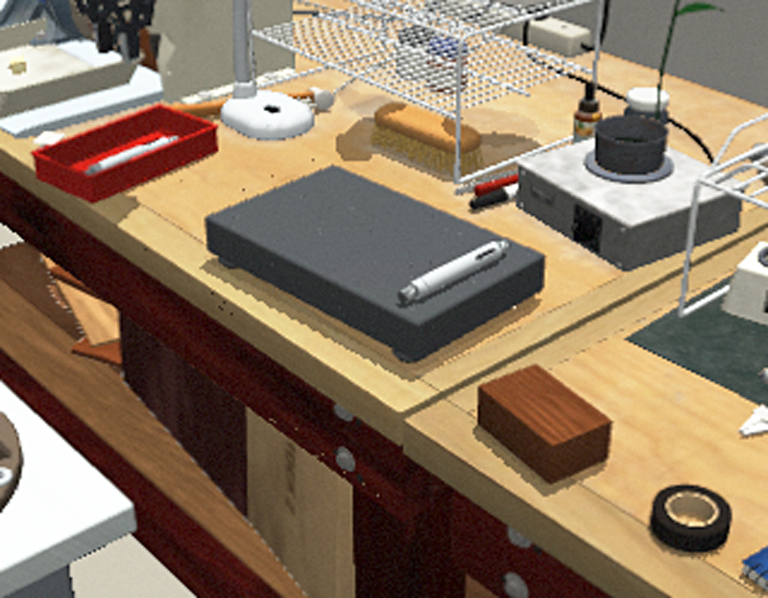

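View pics/s17z.png

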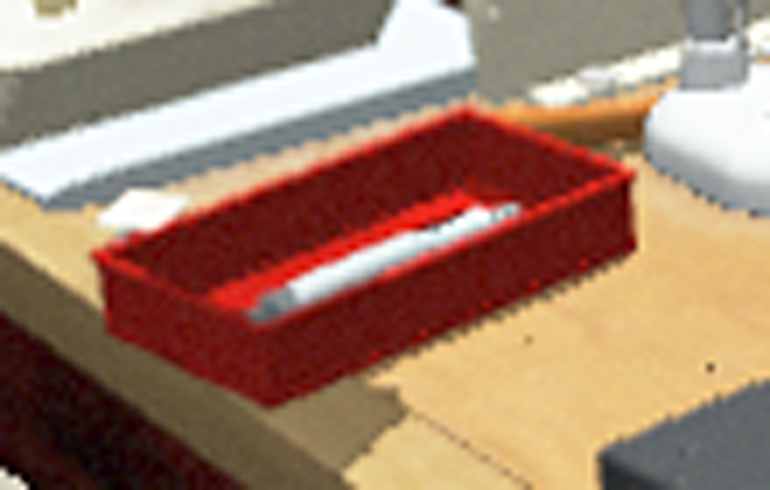

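View pics/t17.png

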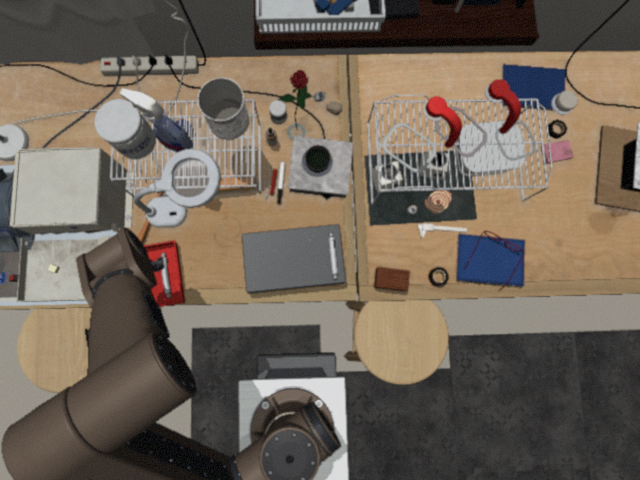

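The final views show the bent shaft flat in the tray at scene zoom (390,260). The true shaft is on the plate at top (333,256), the block is flat at (392,279), and the tape and caliper haven't moved. Handing in.

```bash
python3 -c "
from workcell import env
print(env.close_job())"
```

```text
the job is handed in; nothing more can be done
None
```

Both shafts were rolled just over one full turn outward under the block, and the bent one is now in the red tray. I handed the job in at about 53 s.

| | Right shaft (−y) | Left shaft (+y) |
|---|---|---|
| Shaft travel (57 mm is one turn) | about 63–66 mm | about 63 mm |
| Force reading after each step | 5–12 N | 6–10.5 N |
| Block height | level to about 0.5 mm, so **true** | rose about 0.6 mm, then about 2.2 mm, so **bent** |

- **Where things are:** The true shaft was left lying on the plate. The block is flat on the bench where it came from. I set it down before moving the bent shaft because the gripper was needed for both.
- **Force limits:** I could read force only at the end of each 1 s step. The steps were small enough that I expect it stayed under 20 N with no break in contact, but I did not see it in between.
- **What went wrong:** The first two grasps of the bent shaft failed. The finger ends stood about 18 mm further back than I had assumed, so the first try closed on nothing. The second only pinched the top of the shaft, with about 17 N. The third, lower grasp held.
- **Last checks:** The final pictures show the shaft inside the tray, the block flat and the gripper clear of everything. The tape and caliper had not moved. I did not check the cabochon closely, but the arm never went near it.

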